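# Lock the screwdriver away in the instrument case

### The arm

A 6-joint arm with a two-finger parallel gripper is mounted at the origin on a cart in front of the work surface, level with it; the furniture and walls round the work are solid. World frame = base frame: x ahead of the robot, y to its left, z up, the work surface at z = 0. Lengths are in m, angles in rad, forces in N, time in s.
With the tool pointing down it reaches from about 0.35 to 0.85 m from the base axis. Payload 8.1 kg.
Tool frame: the origin (TCP) lies between the finger pads; the fingertips stand bot.tips_ahead ahead of it and the grasp point (between the pads) lies 2 mm behind it (bot.tips_ahead is the distance from the TCP to the fingertips, in m); z points along the fingers, x is the direction in which the jaws open and shut, and the axes are right-handed (so a half turn about z gives the same grasp; the last joint's range is limited). The gripper opens to 85 mm and grips with 20 to 120 N. Pads are 22 mm wide; open, the fingers measure 114 mm over their backs; the gripper's body (76 mm by 85 mm) begins 54 mm behind the grasp point. The pads swing forward as they close: fully open they stand 13 mm farther back than shut.
Start: joints at [1.048, 0.13, 1.488, -0, 1.523, -0.085], TCP at [0.254, 0.543, 0.214] pointing down, gripper open.
Joint ranges: [-2.96, 2.96], [-0.89, 2.26], [0.02, 2.5], [-1.34, 4.48], [0, 2.73], [-2.66, 2.66]. Speed limits (rad/s): [2.39, 2.39, 2.79, 3.14, 3.14, 3.14].

### API

Orientations are given as [roll, pitch, yaw] about the fixed x, y, z axes, in that order (R = Rz(yaw) Ry(pitch) Rx(roll)).
In Python, from plant import sense, eyes, sign_off, bot gives the robot as it stands. The module is installed in compiled form; this text tells all that it offers.
- The arm moves only by the tool servo_tool, never from a script. Its argument "deltas" is a list that holds one entry, the list of rows, each a list of 7 numbers: the shift along the tool's x, y, z each as a share of 0.4 m, from -1 to 1, then the turn, a rotation vector about the tool's x, y, z each as a share of 2 rad, from -1 to 1, then the opening, from 0 (shut) to 1 (fully open). In form: [[[tx, ty, tz, ax, ay, az, grip], ...]]. A call has 1 to 8 rows; each row is the pose to reach, as a shift and turn from the pose commanded when the call began, along the tool's axes at that moment; what a row does not reach only later rows make up. A row lasts 1/10 s, in which the tool goes at most 50 mm and 8.59 degrees, less where a joint would pass 70% of its speed; a pose out of reach is approached as far as the arm can. A call with a number of a shift or a turn outside -1 to 1 is refused whole. A call with a gripper value outside its range is refused whole. The fingers move at their own pace and stop on an object; "newtons" is the grip in N (left out, the last holds). Time passes only in rows, so rows that repeat a pose let the fingers close. It gives the time, the measured TCP pose, the force and the opening at its end, in the units of the state.
- sense(): the state, without advancing time (a new reading comes with each control period).
- eyes.read_camera(name): name is "scene" or "side" or "wrist"; returns a dict with "frame" (480x640x3 uint8, red, green, blue), "range_z" (480x640 float32, m along the optical axis (not along the pixel's ray), 0 where there is no reading), "fx", "fy", "cx", "cy" (pixels), "dist" ([k1, k2, p1, p2, k3] as OpenCV has them; the pictures are not rectified), "R" (3x3) and "t" (3): a world point X has camera coordinates R X + t. Camera axes: x right, y down, z forward; pixel columns grow to the right and rows downward; lengths in m; the calibration is good to about 2 mm. A picture is of the moment at which its call begins.
- sign_off(): hands the job in, once; it reports no verdict.
Trained networks look in a picture, given as the dict that the camera call returned (one of the last four; its "shot" number tells which), for a name from the list of things; names that differ only in an ending like _2 or _b are one class to them, and where a whole thing is asked for, a point or a joint stands for the part that bears it (a point fixed in the world has none). Each returns a list of dicts, best first, with "confidence" (0 to 1); they miss things now and then, are a little off and sometimes report something else, mostly with a low value. They report only what shows in the picture. A call takes as long as a camera call.
- eyes.search_frame(picture, name): "centre" ([x, y, z] in m, in world coordinates, good to about 4 mm: the middle of the surface that is visible of it).
- eyes.masks_of(picture, name): "region" (480x640 bool, what is visible of it).
The state is a dict: "time": time; "q": joint angles; "dq": joint speeds; "joint_efforts": joint torques, N m; "eef_pos": TCP position; "ee_rot": TCP orientation; "wrist_force": force on the tool from outside, world axes, zero at the start; "ft_torque": the same for the moment, N m; "grip_width": finger opening in m.
Only numpy, scipy, OpenCV 4.12 (cv2) and the standard library are available. Lean on these libraries where they do the work, as an engineer would, in place of code of your own. Each camera call takes 0.05 s, during which the arm holds its last target.

### The job

Lay the precision screwdriver flat inside the open instrument case and push the lid fully shut. Then swing the slotted hasp over onto the lid so that the staple stands up through its slot and the strap lies flat, and push the locking pin all the way home through the staple's loop. Leave the caliper, the tape roll and the bottle where they are, and let go of everything.

Things in the scene. Friction and masses are not known exactly. Their poses are not given: they have to be found in the camera images.
- driver: precision screwdriver, 156 mm long, lying on the worktop, either side of the case. Origin: mid-length, at its underside; its length is its own y axis. The six-sided handle, 16 wide and 14 high, spans y = -18 to +67 mm (grasp near y = +22, close to its centre of mass); the thin blade, 4 mm, spans y = -78 to -18. About 0.04 kg.
- case: grey instrument case fixed to the worktop, 190 (x) x 150 (y) x 60 mm high with its lid shut. Origin: centre of its underside; z up. An open-topped box 52 mm high with 5 mm walls and floor (inside 180 x 140, 47 deep), lid hinged on the +y side, hasp hinged at the middle of the -y side. With the lid shut its flat top is at z = 60 and is bare for x > +25 mm.
- lid (a joint): lid hinge, rad: 0 shut, upright at 1.57, leaning back over case +y beyond, at most 2.0. Hinge line along x at case y = +75, z = 52 mm. Panel 150 mm from hinge line to free edge, 190 wide, 8 thick. Its outer face (looks to +y when open, up when shut) carries staple, guide and pin. Stiff: stays where it is left; 2 to 4 N at the free edge moves it.
- lid_edge (a point): middle of the lid's free edge, on its outer face, 150 mm from the hinge line
- hasp (a joint): hasp hinge, rad: 0 flat on the shut lid pointing to case +y, upright at 1.57, leaning out over case -y beyond, at most 2.4. Hinge line along x at case y = -81, z = 60.5 mm. Strap 108 long, 40 wide (x = -20 to 20), 3 thick, slot 14 wide at 57 to 94 mm from the hinge. Stiff: stays where left, so press it flat (5 N is plenty). Flat, its top is at z = 64; press at case y = -75 to -25.
- hasp_end (a point): middle of the strap's free end, on its outer face (the upper face when flat), 108 mm from the hinge line
- pin (a joint): travel of the captive locking pin on the lid, m: 0 withdrawn, 0.052 home; moves towards case +x, about 3 N, stays where left. 8 mm rod along x at case y = -5, z = 72 mm (lid shut), in a guide block at x = -40 to -26, up to z = 81. Its tip goes from x = -26, short of the strap, to +26, through the loop and over the strap. The strap blocks it unless flat.
- pin_plate (a point): middle of the face to push on the pin's upright thumb plate (26 wide along y, 34 high, 8 thick). The face looks to case -x; with the lid shut the plate spans case z = 63 to 97 and this point is at x = -100 mm + joint pin, y = -5, z = 80
- caliper: slide caliper, 210 x 78 x 11 mm, bystander lying on the worktop; origin: centre of its underside
- tape: roll of tan packing tape, 90 mm across, 48 high, bystander; origin: centre of its underside
- bottle: wide-necked bottle, 65 mm across, 97 high, bystander; origin: centre of its underside
- staple (a point): top of the staple on the lid, a loop of 6 mm bar standing 24 mm off the lid's outer face, legs 22 mm apart along case y. With the lid shut it is at case x = 0, y = -5, z = 84 mm, its opening facing case x

How it is judged:
On the way, in this order (a step that is already met when the one before it is completed fails the run):
1. the screwdriver lies flat inside the case, released (x of driver in the frame of case between -0.05 and 0.05 m and y of driver in the frame of case between -0.072 and 0.072 m and z of driver in the frame of case below 0.025 m and angle between driver's own y axis and vertical above 1.4 rad and linear speed of driver below 0.02 m/s and contact force between the fingers and driver below 0.1 N), for 0.2 s.
2. the lid is shut (value of joint lid below 0.05 rad), for 0.2 s.
3. the hasp lies flat over the staple, lid shut (value of joint each of hasp, lid below 0.05 rad), for 0.2 s.
4. the pin is home through the loop (all of step 3 and value of joint pin above 0.046 m), for 0.2 s.
At the end, for the whole second after the job is handed in: The screwdriver lies at rest inside the case, the lid is shut and the hasp flat on it over the staple (each within 0.05 rad of closed), and the pin is pushed at least 46 of its 52 mm through the loop (all of step 4 and x of driver in the frame of case between -0.05 and 0.05 m and y of driver in the frame of case between -0.072 and 0.072 m and z of driver in the frame of case below 0.025 m and linear speed of driver below 0.02 m/s and velocity of joint pin below 0.01 m/s); the robot touches nothing.
It fails at once if the caliper is shifted by more than 30 mm (distance of caliper from where it was at the start of the episode above 0.03 m).
It fails at once if the tape roll is shifted by more than 30 mm (distance of tape from where it was at the start of the episode above 0.03 m).
It fails at once if the bottle is shifted by more than 30 mm (distance of bottle from where it was at the start of the episode above 0.03 m).
It also fails if it takes over 64 s, if anything falls off the work surface, if the arm or the gripper's body presses on something with over 40 N, if the wrist force passes 120 N, or if a joint passes its speed limit or range.

## Working session

There is one attempt and no reset: what is moved stays moved. The work goes in short steps, Python scripts to look and compute and a tool call to move; the robot and the scene stay as the last step left them, time stands still between calls to the robot, and variables do not carry over. Pictures are saved under pics/ and viewed, and the job is handed in when it is done.

Besides the shell and the picture viewer there is one more tool, called after ">>>" as a command line: name --argument value ..., lists and objects as JSON in quotes. servo_tool: Moves the arm, as the interface text tells. Shift numbers are shares of 0.4 m and turn numbers shares of 2 rad, none past 1 either way. Its arguments: {"type":"object","properties":{"deltas":{"type":"array"},"newtons":{"type":"number"}},"required":["deltas"]}

```bash
mkdir -p pics; ls
python3 - <<'E'
from plant import sense, eyes, bot
import cv2, numpy as np
print(sense()); print(bot.tips_ahead, [a for a in dir(bot) if a[0]!='_'])
for n in ("scene","side"):
    p=eyes.read_camera(n)
    cv2.imwrite(f"pics/{n}0.png",p["frame"][:,:,::-1])
    np.savez(f"{n}0.npz",**{k:v for k,v in p.items()})
    for t in ["driver","case","lid_edge","hasp_end","pin_plate","staple","caliper","tape","bottle"]:
        r=eyes.search_frame(p,t)
        print(n,t,[(np.round(d["centre"],3).tolist(),round(d["confidence"],2)) for d in r[:2]])
E
```

```text
pics
{'time': 0.0, 'q': array([ 1.04762264e+00,  1.31151273e-01,  1.48927299e+00,  1.77108229e-05,
        1.52297963e+00, -8.54131321e-02]), 'dq': array([-0.00055807, -0.00175708,  0.00058336,  0.00098919,  0.00266454,
       -0.00081789]), 'joint_efforts': array([ 1.42735091e-03, -5.69388664e+01, -5.00561357e+01,  1.48364311e-04,
        1.41352729e-02, -3.65545111e-05]), 'eef_pos': array([0.25404289, 0.54293646, 0.21295381]), 'ee_rot': array([-3.14142051e+00,  1.80312047e-03,  1.13303506e+00]), 'wrist_force': array([ 0.06511492, -0.10947245,  0.16061151]), 'ft_torque': array([ 0.04471785, -0.00165042,  0.01457255]), 'grip_width': 0.08514322246207867}
0.017 ['MotionError', 'tips_ahead']
scene driver []
scene case [([0.579, -0.138, 0.028], 0.55)]
scene lid_edge [([0.525, -0.013, 0.142], 0.77)]
scene hasp_end [([0.597, -0.227, 0.102], 0.91)]
scene pin_plate [([0.453, -0.028, 0.125], 0.63)]
scene staple [([0.527, -0.016, 0.139], 0.74), ([0.583, -0.137, 0.024], 0.74)]
scene caliper []
scene tape [([0.708, -0.267, 0.034], 0.56)]
scene bottle [([0.768, -0.091, 0.09], 0.98)]
side driver [([0.472, -0.396, 0.013], 0.86), ([0.534, -0.032, 0.129], 0.43)]
side case [([0.551, -0.063, 0.054], 0.59)]
side lid_edge [([0.533, -0.027, 0.128], 0.73)]
side hasp_end [([0.593, -0.234, 0.112], 0.44), ([0.534, -0.032, 0.126], 0.41)]
side pin_plate [([0.442, -0.031, 0.126], 0.64)]
side staple [([0.53, -0.033, 0.129], 0.9)]
side caliper [([0.457, 0.231, 0.009], 0.77)]
side tape [([0.697, -0.275, 0.026], 0.86), ([0.595, -0.231, 0.121], 0.18)]
side bottle [([0.756, -0.126, 0.065], 0.9)]
```

View pics/scene0.png

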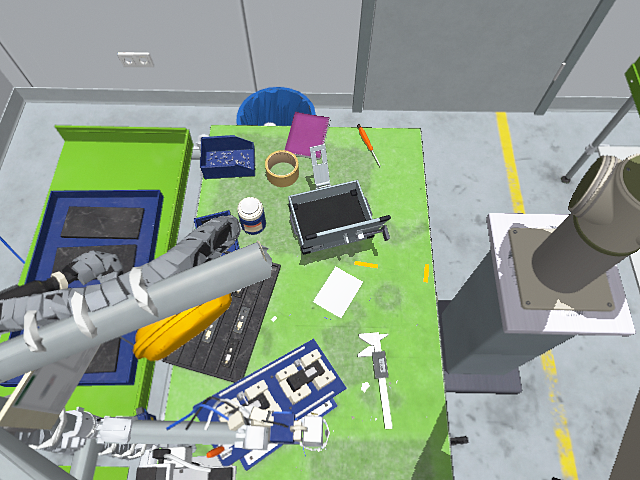

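View pics/side0.png

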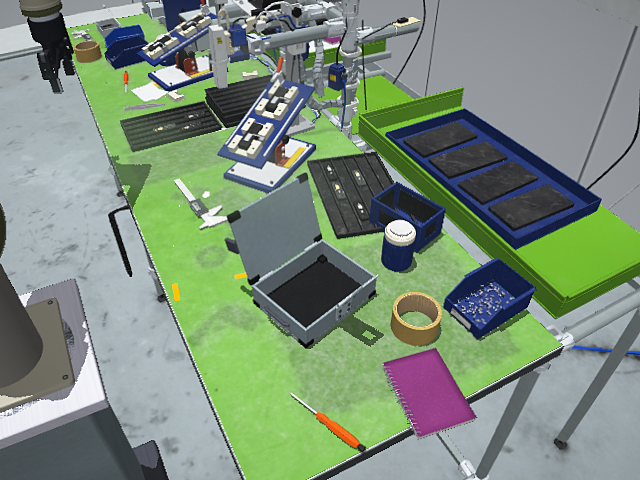

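The scene picture shows the driver at about (368,145), the open case around (330,215) with the hasp at (320,165), the bottle at (250,213), the tape at (282,168) and the caliper at (378,380). The side picture agrees: driver at (330,420), lid leaning back. Next I'll measure the case and driver from depth.

```bash
cat > h.py <<'E'
import numpy as np, cv2
def K(p): return np.array([[p["fx"],0,p["cx"]],[0,p["fy"],p["cy"]],[0,0,1.]])
def cloud(p,mask=None):
    z=np.asarray(p["range_z"]); m=z>0
    if mask is not None: m&=mask
    v,u=np.nonzero(m); 
    n=cv2.undistortPoints(np.stack([u,v],1).astype(np.float64)[:,None],K(p),np.asarray(p["dist"],float))[:,0]
    d=z[v,u]; c=np.stack([n[:,0]*d,n[:,1]*d,d],1)
    return (c-np.asarray(p["t"]))@np.asarray(p["R"]), np.stack([u,v],1)
def proj(p,X):
    rv=cv2.Rodrigues(np.asarray(p["R"],float))[0]
    return cv2.projectPoints(np.asarray(X,float).reshape(-1,1,3),rv,np.asarray(p["t"],float),K(p),np.asarray(p["dist"],float))[0][:,0]
E
python3 - <<'E'
from h import *
A=[]
for n in("scene","side"):
    p=dict(np.load(f"{n}0.npz")); X,uv=cloud(p)
    print(n,"campos",-p["R"].T@p["t"])
    s=(abs(X[:,0]-.57)<.2)&(abs(X[:,1]+.13)<.2)
    t=s&(abs(X[:,2])<.008); print(" table z",np.median(X[t,2]),X[t,2].std())
    r=s&(X[:,2]>.047)&(X[:,2]<.057)&(X[:,1]<-0.03)&(X[:,0]<.69)
    # exclude tape/bottle
    R=X[r]; k=(np.hypot(R[:,0]-.705,R[:,1]+.27)>.06)&(np.hypot(R[:,0]-.76,R[:,1]+.11)>.06)
    R=R[k]; print(len(R)); A.append(R)
    rect=cv2.minAreaRect(R[:,:2].astype(np.float32)); print(rect)
    # driver
    d=(abs(X[:,0]-.47)<.13)&(abs(X[:,1]+.39)<.13)&(X[:,2]>.002)&(X[:,2]<.03)
    D=X[d]; print("driver pts",len(D)); 
    if len(D): print(D.min(0),D.max(0),D.mean(0))
np.savez("rim.npz",a=A[0],b=A[1])
im=np.full((600,800,3),255,np.uint8)
for R,c in zip(A,((255,0,0),(0,0,255))):
    for q in R: cv2.circle(im,(int((q[0]-.42)*2500),int((0.02-q[1])*2200)),1,c,-1)
cv2.imwrite("pics/rim.png",im)
E
```

```text
scene campos [0.59056289 0.4798381  1.10835173]
 table z -1.2320042180447754e-05 0.002911662632671185
375
((0.571915864944458, -0.12167000025510788), (0.19047798216342926, 0.16520433127880096), 16.70332145690918)
driver pts 784
[ 0.34078674 -0.47201269  0.00200244] [ 0.59998527 -0.26025053  0.01884184] [ 0.48567114 -0.36359271  0.00574309]
side campos [ 0.24470782 -0.75084473  0.81172681]
 table z 0.0011066186481341355 0.0022011401937979762
1066
((0.5724287033081055, -0.12149883061647415), (0.19359739124774933, 0.1626722365617752), 16.899658203125)
driver pts 3565
[ 0.3400907  -0.46538752  0.00200006] [ 0.59999435 -0.26004677  0.01806953] [ 0.48710169 -0.36654027  0.00553007]
```

View pics/rim.png

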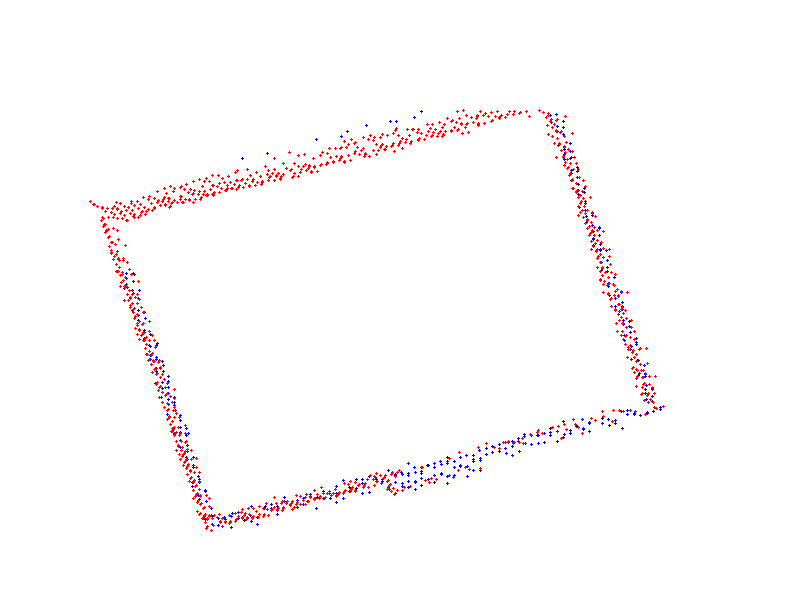

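Run:
```python
from h import *
from scipy.optimize import least_squares
from plant import eyes
z=np.load("rim.npz"); R=np.vstack([z["a"],z["b"]])[:,:2]
def loc(v,P):
    c,s=np.cos(v[2]),np.sin(v[2]); d=P-v[:2]; return np.stack([d@[c,s],d@[-s,c]],1)
def f(v):
    L=loc(v,R); return np.minimum(abs(abs(L[:,0])-.0925),abs(abs(L[:,1])-.0725))
for P in (R,):
    s=least_squares(f,[.572,-.125,.293],loss="soft_l1",f_scale=.002); v=s.x
    print("case",v,np.rad2deg(v[2]),np.mean(f(v)))
np.save("case.npy",v)
for n in("scene","side"):
    p=dict(np.load(f"{n}0.npz")); X,uv=cloud(p); L=np.c_[loc(v,X[:,:2]),X[:,2]]
    m=(abs(L[:,0])<.085)&(L[:,1]>.06)&(L[:,1]<.2)&(L[:,2]>.08)&(L[:,2]<.25)
    Q=L[m]
    if len(Q)>50:
        a=np.polyfit(Q[:,2],Q[:,1],1); print(n,"lid pts",len(Q),"dy/dz",a,"angle~",np.pi/2+np.arctan(a[0]),Q.max(0))
    m=(abs(L[:,0])<.025)&(L[:,1]<-.078)&(L[:,1]>-.2)&(L[:,2]>.068)&(L[:,2]<.2)
    Q=L[m]
    if len(Q)>20:
        a=np.polyfit(Q[:,2],Q[:,1],1); print(n,"hasp pts",len(Q),a,"ang",np.pi/2-np.arctan(a[0]),Q.min(0),Q.max(0))
for n in("scene","side"):
    p=eyes.read_camera(n)
    for t in ["driver","caliper","tape","bottle"]:
        r=eyes.masks_of(p,t)
        for d in r[:2]:
            X,uv=cloud(p,d["region"])
            if len(X)<10: continue
            print(n,t,round(d["confidence"],2),len(X),np.median(X,0).round(3),np.percentile(X,2,axis=0).round(3),np.percentile(X,98,axis=0).round(3))
            if t=="driver":
                X=X[(X[:,2]<.03)&(X[:,2]>.002)]
                np.savez(f"drv_{n}_{r.index(d)}.npz",X=X,uv=uv)
                vx,vy,x0,y0=cv2.fitLine(X[:,:2].astype(np.float32),cv2.DIST_HUBER,0,.01,.01).ravel()
                t_=(X[:,:2]-[x0,y0])@[vx,vy]; print("  line",vx,vy,np.degrees(np.arctan2(vy,vx)),x0,y0,t_.min(),t_.max(), "ends",(x0+vx*t_.min(),y0+vy*t_.min()),(x0+vx*t_.max(),y0+vy*t_.max()))
```

```text
case [ 0.57156901 -0.12260058  0.29170484] 16.713455939006252 0.00188448720204586
scene lid pts 952 dy/dz [0.21747567 0.08202065] angle~ 1.7849375712842541 [0.08455709 0.13083213 0.19818579]
scene hasp pts 479 [-0.53497651 -0.05067161] ang 2.0620320665593037 [-0.01988634 -0.13599502  0.06824696] [ 0.02098155 -0.08121671  0.15644148]
side lid pts 4425 dy/dz [0.31639236 0.0591082 ] angle~ 1.877223319188026 [0.08498288 0.12950931 0.1982863 ]
side hasp pts 126 [-0.52376951 -0.05090695] ang 2.053278219777913 [-0.02103111 -0.13454557  0.06806873] [ 0.02201615 -0.08061649  0.15868409]
scene driver 0.54 138 [ 0.476 -0.392  0.011] [ 0.459 -0.431 -0.003] [ 0.493 -0.352  0.016]
  line 0.3724108 -0.928068 -68.13563 0.47361895 -0.3828498 -0.035233442593186 0.05691566419991302 ends (np.float64(0.46049763973510094), np.float64(-0.3501507825343242)) (np.float64(0.4948149626868675), np.float64(-0.43567141813703375))
scene driver 0.35 1196 [ 0.533 -0.017  0.14 ] [ 0.446 -0.056  0.052] [0.629 0.021 0.196]
  line 0.9766255 0.21494795 12.412473 0.5344963 -0.09366725 -0.09116395770872286 0.072326885110874
[... 430 characters left out ...]
0.452 -0.027  0.126] [ 0.44  -0.039  0.108] [ 0.493 -0.012  0.136]
side driver 0.57 445 [ 0.475 -0.399  0.013] [ 0.456 -0.438  0.008] [ 0.494 -0.351  0.017]
  line 0.383695 -0.9234599 -67.43725 0.4751865 -0.39685848 -0.05663527482648765 0.045985871192425566 ends (np.float64(0.453455824837691), np.float64(-0.3445580790328736)) (np.float64(0.49283104611317047), np.float64(-0.43932459099109006))
side driver 0.2 142 [ 0.594 -0.231  0.113] [ 0.58  -0.255  0.059] [ 0.626 -0.19   0.158]Traceback (most recent call last):
  File "<stdin>", line 34, in <module>
cv2.error: OpenCV(4.12.0) /io/opencv/modules/imgproc/src/linefit.cpp:50: error: (-215:Assertion failed) count > 0 in function 'fitLine2D_wods'
```

```bash
cat >> h.py <<'E'
from scipy.spatial.transform import Rotation as Rot
def deltas(targets,base=None):
    """targets: list of (xyz, yaw) tool-down or (xyz, rpy)"""
    from plant import sense
    s=sense(); P=np.array(s["eef_pos"]); R0=Rot.from_euler("xyz",s["ee_rot"])
    if base is not None: P=np.array(base[0],float); R0=Rot.from_euler("xyz",base[1])
    print("t",round(s["time"],2),"pos",P.round(4),"rot",np.round(s["ee_rot"],3),"F",np.round(s["wrist_force"],1),"w",round(s["grip_width"],4))
    for x,r in targets:
        if np.isscalar(r): r=[np.pi,0,r]
        d=R0.inv().apply(np.array(x)-P)/.4
        w=(R0.inv()*Rot.from_euler("xyz",r)).as_rotvec()/2
        print(np.r_[d,w].round(4).tolist(), "mm",round(np.linalg.norm(d)*400,1),"deg",round(np.degrees(np.linalg.norm(w)*2),1))
cv=np.load("case.npy")
def c2w(p):
    p=np.asarray(p,float); c,s=np.cos(cv[2]),np.sin(cv[2])
    return np.array([cv[0]+c*p[0]-s*p[1],cv[1]+s*p[0]+c*p[1],p[2]])
def w2c(P):
    P=np.atleast_2d(P); c,s=np.cos(cv[2]),np.sin(cv[2]); d=P[:,:2]-cv[:2]
    return np.c_[d@[c,s],d@[-s,c],P[:,2]]
E
python3 - <<'E'
from h import *
p=dict(np.load("side0.npz"))
# check driver: overlay predicted
u=np.array([.384,-.923]); e=np.array([.4935,-.4385]); o=e-.067*u
pts=[np.r_[o+u*t,.007] for t in(-.078,-.018,.022,.067)]
print(proj(p,pts)); 
X,uv=cloud(p); 
r=w2c([[.453,-.028,.125],[.442,-.031,.126],[.527,-.016,.139],[.53,-.033,.129],[.593,-.234,.112]]); print("case frame pin_plate x2, staple x2, hasp_end",r.round(3))
im=p["frame"][360:460,260:400,::-1].copy(); 
for q in proj(p,pts): cv2.circle(im,(int(q[0])-260,int(q[1])-360),1,(255,0,0),-1)
cv2.imwrite("pics/drv.png",cv2.resize(im,None,fx=4,fy=4,interpolation=cv2.INTER_NEAREST))
deltas([((.42,.12,.33),.75)])
E
```

```text
[[293.43372303 397.03484323]
 [321.07168168 417.88639878]
 [340.44916647 432.42825491]
 [363.19727317 449.41633021]]
case frame pin_plate x2, staple x2, hasp_end [[-0.086  0.125  0.125]
 [-0.098  0.125  0.126]
 [-0.012  0.115  0.139]
 [-0.014  0.098  0.129]
 [-0.012 -0.113  0.112]]
t 1.35 pos [0.2543 0.5434 0.214 ] rot [-3.142  0.     1.133] F [0.4 0.5 0.6] w 0.0854
[-0.7832, 0.8239, -0.29, 0.0, 0.0, 0.1915] mm 469.2 deg 21.9
```

View pics/drv.png

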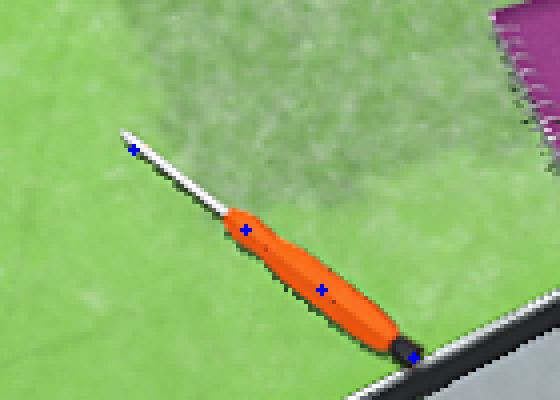

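Dots land along the driver within about 4 px. I'll refine with the wrist camera.

>>> servo_tool --deltas '[[[-0.78, 0.82, -0.29, 0, 0, 0.19, 1], [-0.78, 0.82, -0.29, 0, 0, 0.19, 1], [-0.78, 0.82, -0.29, 0, 0, 0.19, 1], [-0.78, 0.82, -0.29, 0, 0, 0.19, 1], [-0.78, 0.82, -0.29, 0, 0, 0.19, 1], [-0.78, 0.82, -0.29, 0, 0, 0.19, 1], [-0.78, 0.82, -0.29, 0, 0, 0.19, 1], [-0.78, 0.82, -0.29, 0, 0, 0.19, 1]]]'

```text
time: 2.15
eef_pos: [0.3957, 0.1807, 0.3141]
ee_rot: [3.141, -0.001, 0.753]
wrist_force: [0.4, 0.4, -0.7]
grip_width: 0.0852
```

Run:
```python
from h import *
deltas([((.42,.12,.33),.75),((.474,-.39,.30),.393)])
```

```text
t 2.15 pos [0.3957 0.1807 0.3141] rot [ 3.141e+00 -1.000e-03  7.530e-01] F [ 0.4  0.4 -0.7] w 0.0852
[-0.0594, 0.1524, -0.0397, 0.0003, -0.0005, 0.0016] mm 67.3 deg 0.2
[-0.8332, 1.1747, 0.035, 0.0002, -0.0005, 0.1801] mm 576.2 deg 20.6
```

>>> servo_tool --deltas '[[[-0.62, 0.88, -0.04, 0, 0, 0.16, 1], [-0.62, 0.88, -0.04, 0, 0, 0.16, 1], [-0.62, 0.88, -0.04, 0, 0, 0.16, 1], [-0.62, 0.88, -0.04, 0, 0, 0.16, 1], [-0.62, 0.88, -0.04, 0, 0, 0.16, 1], [-0.62, 0.88, -0.04, 0, 0, 0.16, 1], [-0.62, 0.88, -0.04, 0, 0, 0.16, 1], [-0.62, 0.88, -0.04, 0, 0, 0.16, 1]]]'

```text
time: 2.95
eef_pos: [0.4507, -0.2156, 0.3285]
ee_rot: [3.141, -0.001, 0.433]
wrist_force: [0.6, -0.1, 0.3]
grip_width: 0.0854
```

Run:
```python
from h import *
deltas([((.474,-.39,.25),.393)])
```

```text
t 2.95 pos [ 0.4507 -0.2156  0.3285] rot [ 3.141e+00 -1.000e-03  4.330e-01] F [ 0.6 -0.1  0.3] w 0.0854
[-0.1302, 0.4201, 0.1966, 0.0003, -0.0003, 0.0198] mm 192.7 deg 2.3
```

>>> servo_tool --deltas '[[[-0.13, 0.42, 0.2, 0, 0, 0.02, 1], [-0.13, 0.42, 0.2, 0, 0, 0.02, 1], [-0.13, 0.42, 0.2, 0, 0, 0.02, 1], [-0.13, 0.42, 0.2, 0, 0, 0.02, 1], [-0.13, 0.42, 0.2, 0, 0, 0.02, 1], [-0.13, 0.42, 0.2, 0, 0, 0.02, 1]]]'

```text
time: 3.55
eef_pos: [0.4735, -0.388, 0.2466]
ee_rot: [-3.139, 0.001, 0.391]
wrist_force: [-0.6, 0.4, 0.6]
grip_width: 0.0859
```

Run:
```python
from h import *
from plant import eyes
p=eyes.read_camera("wrist"); np.savez("wrist1.npz",**p)
for d in eyes.masks_of(p,"driver")[:2]:
    X,uv=cloud(p,d["region"]); print(d["confidence"],len(X),np.median(X,0))
    X=X[X[:,2]>.004]
    if len(X)>10:
        vx,vy,x0,y0=cv2.fitLine(X[:,:2].astype(np.float32),cv2.DIST_HUBER,0,.01,.01).ravel()
        t_=(X[:,:2]-[x0,y0])@[vx,vy]; q=(X[:,:2]-[x0,y0])@[-vy,vx]
        print(vx,vy,np.arctan2(vy,vx)); 
        a,b=np.percentile(t_,.5),np.percentile(t_,99.5); print((x0+vx*a,y0+vy*a),(x0+vx*b,y0+vy*b),b-a)
        for lo in np.arange(t_.min(),t_.max(),.01):
            k=(t_>=lo)&(t_<lo+.01); print(round(lo,3),k.sum(),q[k].min().round(4),q[k].max().round(4),X[k,2].max().round(4)) if k.sum() else 0
im=p["frame"][:,:,::-1].copy(); cv2.imwrite("pics/w1.png",im)
deltas([((.474,-.39,.25),.393)])
```

```text
0.93 1508 [ 0.47088387 -0.38677149  0.01029648]
0.37606868 -0.9265918 -1.1852465
(np.float64(0.4376707004832277), np.float64(-0.3029741117248406)) (np.float64(0.4934585669276195), np.float64(-0.440429270554777)) 0.1483448880270058
-0.09 40 -0.0013 0.0015 0.01
-0.08 44 -0.0013 0.0015 0.0089
-0.07 44 -0.0012 0.0016 0.0093
-0.06 44 -0.0012 0.0017 0.009
-0.05 42 -0.0012 0.0017 0.0087
-0.04 69 -0.0049 0.0047 0.0112
-0.03 141 -0.0059 0.0067 0.0127
-0.02 127 -0.0059 0.0058 0.0127
-0.01 146 -0.0068 0.0069 0.0145
0.0 160 -0.0078 0.007 0.016
0.01 152 -0.0078 0.0071 0.0146
0.02 143 -0.0078 0.0072 0.0141
0.03 140 -0.0068 0.0073 0.0147
0.04 110 -0.0068 0.0074 0.0135
0.05 79 -0.0037 0.0044 0.0123
0.06 22 -0.0037 0.0045 0.0121
t 3.65 pos [ 0.4746 -0.3872  0.2491] rot [ 3.141e+00 -1.000e-03  3.930e-01] F [-0.4  0.   0.7] w 0.0856
[-0.004, 0.006, -0.0022, 0.0005, -0.0004, 0.0002] mm 3.0 deg 0.1
```

View pics/w1.png

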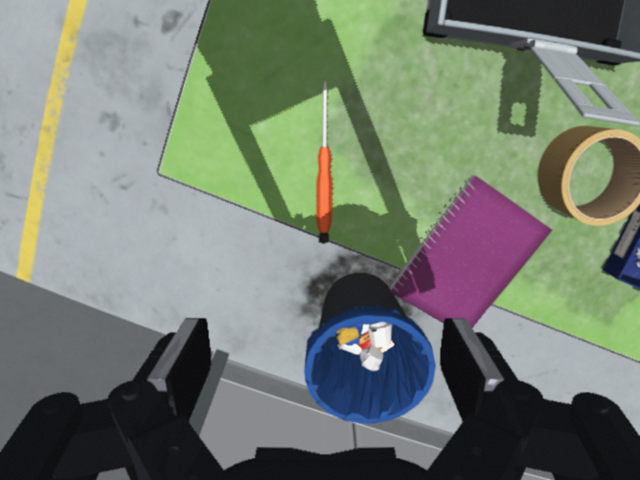

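The wrist picture shows the driver at pixels (325,85) to (323,240), clear of everything, with its handle at the table edge. Its geometry is consistent: about 152 mm long and 14–15 mm high.

Run:
```python
from h import *
deltas([((.474,-.392,.06),.386),((.474,-.392,.0195),.386)])
```

```text
t 3.65 pos [ 0.4746 -0.3872  0.2491] rot [ 3.141e+00 -1.000e-03  3.930e-01] F [-0.4  0.   0.7] w 0.0856
[-0.0063, 0.0101, 0.4729, 0.0005, -0.0004, 0.0037] mm 189.2 deg 0.4
[-0.0063, 0.0101, 0.5741, 0.0005, -0.0004, 0.0037] mm 229.7 deg 0.4
```

>>> servo_tool --deltas '[[[-0.006, 0.01, 0.47, 0, 0, 0.004, 0.7], [-0.006, 0.01, 0.47, 0, 0, 0.004, 0.7], [-0.006, 0.01, 0.47, 0, 0, 0.004, 0.7], [-0.006, 0.01, 0.47, 0, 0, 0.004, 0.7], [-0.006, 0.01, 0.54, 0, 0, 0.004, 0.7], [-0.006, 0.01, 0.54, 0, 0, 0.004, 0.7]]]' --newtons 40

```text
time: 4.25
eef_pos: [0.4716, -0.3888, 0.0286]
ee_rot: [-3.136, 0.002, 0.387]
wrist_force: [-0.3, 1.2, 0.3]
grip_width: 0.0598
```

Run:
```python
from h import *
deltas([((.474,-.392,.0195),.386)])
```

```text
t 4.25 pos [ 0.4716 -0.3888  0.0286] rot [-3.136e+00  2.000e-03  3.870e-01] F [-0.3  1.2  0.3] w 0.0598
[0.0025, 0.0097, 0.0228, -0.003, 0.0012, 0.0003] mm 10.0 deg 0.4
```

>>> servo_tool --deltas '[[[0, 0, 0.035, 0, 0, 0, 0.7], [0, 0, 0.035, 0, 0, 0, 0.7], [0, 0, 0.035, 0, 0, 0, 0], [0, 0, 0.035, 0, 0, 0, 0], [0, 0, 0.035, 0, 0, 0, 0], [0, 0, 0.035, 0, 0, 0, 0], [0, 0, 0.035, 0, 0, 0, 0]]]' --newtons 40

```text
time: 4.95
eef_pos: [0.4736, -0.3924, 0.0185]
ee_rot: [3.141, -0.0, 0.385]
wrist_force: [-0.0, 0.4, -0.3]
grip_width: 0.0001
```

Run:
```python
from h import *
from plant import eyes,sense
for n in("wrist","side"):
    p=eyes.read_camera(n); np.savez(f"{n}2.npz",**p)
    for d in eyes.masks_of(p,"driver")[:1]:
        X,uv=cloud(p,d["region"]); print(d["confidence"],len(X),np.median(X,0),X.min(0),X.max(0))
    im=p["frame"][:,:,::-1]
    if n=="side": im=cv2.resize(im[330:480,240:440],None,fx=4,fy=4)
    cv2.imwrite(f"pics/{n}2.png",im)
print(sense())
```

```text
0.8 4486 [ 0.46303633 -0.36659772  0.00917155] [ 0.4348685  -0.40152339 -0.00231404] [ 0.48338118 -0.29694019  0.01434427]
0.9 436 [ 0.47809242 -0.40511007  0.01152306] [ 0.43640956 -0.43952281 -0.00293727] [ 0.49856994 -0.29782686  0.01722758]
{'time': 5.15, 'q': array([-7.75240678e-01,  3.40943628e-01,  1.61653889e+00, -2.28653342e-05,
        1.18420994e+00, -1.16015166e+00]), 'dq': array([ 0.00144475,  0.00201898, -0.00011989, -0.00029831, -0.00180633,
        0.00035301]), 'joint_efforts': array([-3.30602779e-03, -6.22374058e+01, -4.46204102e+01, -2.74192353e-04,
        1.08649765e-03,  4.37076619e-05]), 'eef_pos': array([ 0.47344307, -0.39224948,  0.01810379]), 'ee_rot': array([-3.14150960e+00,  5.92595864e-05,  3.84919604e-01]), 'wrist_force': array([ 0.63951119, -0.30144355, -0.14359578]), 'ft_torque': array([-0.04297527,  0.01257311,  0.00554985]), 'grip_width': -9.727586450327011e-05}
```

View pics/wrist2.png

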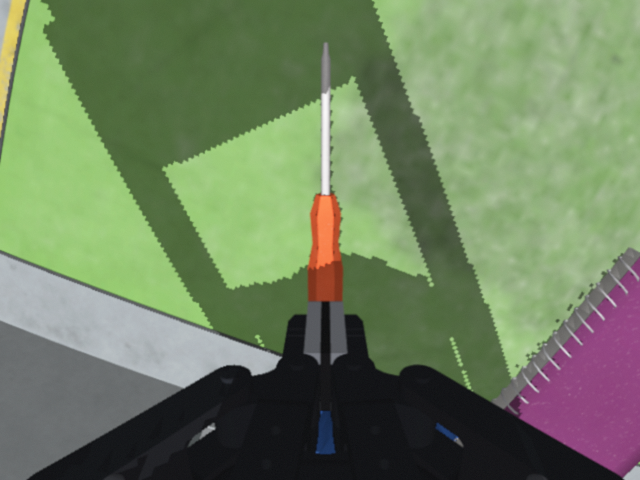

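View pics/side2.png

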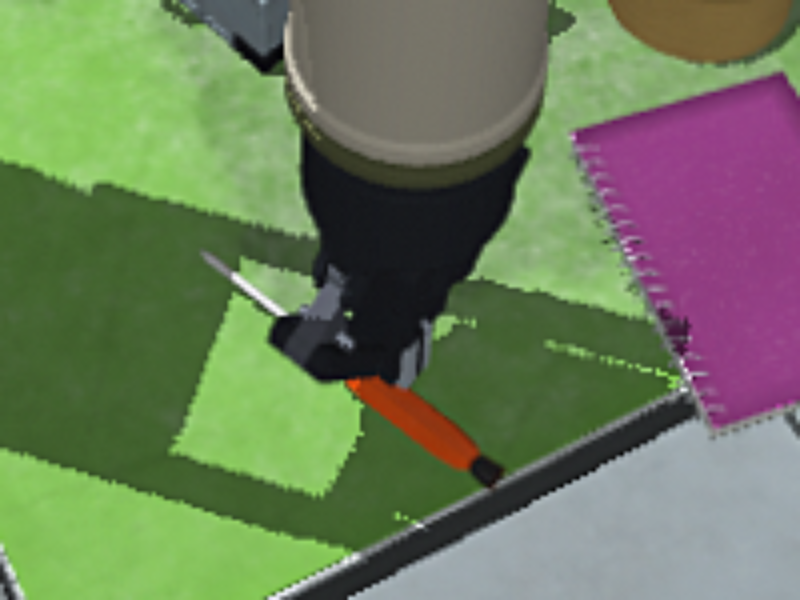

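Run:
```python
from h import *
p=dict(np.load("wrist2.npz"))
X,uv=cloud(p); Z={tuple(k):x for k,x in zip(uv,X)}
for v in range(270,420,8):
    print(v,[ (u,Z[(u,v)].round(4).tolist()) if (u,v) in Z else None for u in (300,312,325,338)])
```

```text
270 [(300, [0.4607, -0.392, -0.0012]), (312, [0.4646, -0.3857, 0.0091]), (325, [0.4696, -0.3827, 0.0113]), (338, [0.4751, -0.3811, 0.0098])]
278 [(300, [0.4621, -0.3959, -0.0013]), (312, [0.4659, -0.3891, 0.0096]), (325, [0.4706, -0.3853, 0.0134]), (338, [0.4765, -0.3845, 0.0101])]
286 [(300, [0.4637, -0.4, -0.0016]), (312, [0.4674, -0.3929, 0.0092]), (325, [0.4723, -0.3894, 0.0123]), (338, [0.4783, -0.3887, 0.0089])]
294 [(300, [0.465, -0.4033, -0.0002]), (312, [0.4687, -0.3963, 0.01]), (325, [0.4737, -0.3928, 0.0127]), (338, [0.4794, -0.3913, 0.0112])]
302 [(300, [0.4667, -0.408, -0.0015]), (312, [0.4655, -0.3858, 0.0385]), (325, [0.4701, -0.384, 0.0384]), (338, [0.4743, -0.3815, 0.0398])]
310 [(300, [0.4682, -0.4117, -0.0008]), (312, [0.4655, -0.3851, 0.0459]), (325, [0.4699, -0.3835, 0.0456]), (338, [0.4743, -0.3819, 0.0452])]
318 [(300, [0.4629, -0.3906, 0.0444]), (312, [0.4658, -0.3857, 0.0504]), (325, [0.47, -0.3839, 0.0505]), (338, [0.4741, -0.382, 0.051])]
326 [(300, [0.4632, -0.3906, 0.0499]), (312, [0.4659, -0.3854, 0.0562]), (325, [0.4698, -0.3834, 0.0568]), (338, [0.4738
[... 857 characters left out ...]

382 [(300, [0.4631, -0.3846, 0.0876]), (312, [0.4664, -0.3843, 0.0864]), (325, [0.4742, -0.3941, 0.0712]), (338, [0.4726, -0.3811, 0.0873])]
390 [(300, [0.4636, -0.3854, 0.0898]), (312, [0.4664, -0.3841, 0.0899]), (325, [0.475, -0.3961, 0.0724]), (338, [0.4725, -0.3812, 0.0904])]
398 [(300, [0.4637, -0.3854, 0.0927]), (312, [0.4662, -0.3831, 0.0942]), (325, [0.4763, -0.3993, 0.072]), (338, [0.4728, -0.382, 0.0925])]
406 [(300, [0.4624, -0.3805, 0.1013]), (312, [0.4673, -0.386, 0.0935]), (325, [0.4775, -0.4024, 0.0719]), (338, [0.4729, -0.3824, 0.0949])]
414 [(300, [0.4625, -0.3804, 0.104]), (312, [0.468, -0.3878, 0.0943]), (325, [0.6985, -0.9464, -0.5677]), (338, [0.4739, -0.3849, 0.0948])]
```

Run:
```python
from h import *
p=dict(np.load("side2.npz"))
X,uv=cloud(p); f=p["frame"]
d=X-[.4735,-.3923,0]; k=(np.hypot(d[:,0],d[:,1])<.07)&(X[:,2]>.02)
Q=X[k]; o=np.argsort(Q[:,2])[:40]
print(k.sum()); 
for i in o[::2]: print(Q[i].round(4),uv[k][i],f[uv[k][i][1],uv[k][i][0]])
```

```text
16401
[ 0.4723 -0.4004  0.0369] [340 426] [104 106 110]
[ 0.4773 -0.4008  0.0394] [343 424] [ 94 103 103]
[ 0.4815 -0.3997  0.0404] [345 422] [58 71 59]
[ 0.4833 -0.3995  0.0417] [346 421] [ 94 108 101]
[ 0.472  -0.4005  0.0437] [340 424] [110 117 124]
[ 0.4789 -0.4007  0.0443] [344 422] [21 22 25]
[ 0.4811 -0.4     0.0444] [345 421] [57 60 66]
[ 0.4853 -0.3988  0.045 ] [347 419] [79 99 74]
[ 0.4678 -0.4016  0.0459] [338 425] [22 34 43]
[ 0.4698 -0.4011  0.0465] [339 424] [29 32 36]
[ 0.4705 -0.3998  0.0468] [339 423] [18 20 23]
[ 0.4718 -0.4006  0.0471] [340 423] [102 109 115]
[ 0.4634 -0.3967  0.0479] [334 423] [34 26 26]
[ 0.476  -0.4023  0.0493] [343 422] [ 98 104 111]
[ 0.4724 -0.4025  0.0497] [341 423] [104 111 118]
[ 0.4651 -0.4029  0.0503] [337 425] [ 1 16 25]
[ 0.4822 -0.4006  0.0505] [346 419] [105 110 120]
[ 0.4701 -0.4001  0.0508] [339 422] [18 18 21]
[ 0.4714 -0.4011  0.0512] [340 422] [85 90 95]
[ 0.4726 -0.402   0.0516] [341 422] [106 112 119]
```

Both cameras put the closed fingertips at z ≈ 0.036 while the reported TCP is at z = 0.018. So the tips are about 18 mm behind the reported TCP, not 17 mm ahead as documented. The fingers closed above the handle, and the driver has not moved. I'll open, then go 32 mm lower in steps, watching the force.

>>> servo_tool --deltas '[[[0, 0, 0, 0, 0, 0, 0.5], [0, 0, 0, 0, 0, 0, 0.5], [0, 0, 0, 0, 0, 0, 0.5], [0, 0, 0, 0, 0, 0, 0.5], [0, 0, 0.04, 0, 0, 0, 0.5], [0, 0, 0.06, 0, 0, 0, 0.5], [0, 0, 0.06, 0, 0, 0, 0.5]]]'

```text
time: 5.85
eef_pos: [0.4718, -0.3907, -0.0088]
ee_rot: [-3.137, 0.002, 0.385]
wrist_force: [-0.6, 0.4, -0.9]
grip_width: 0.0426
```

Run:
```python
from h import *
from plant import eyes,sense
p=eyes.read_camera("wrist"); np.savez("wrist3.npz",**p)
cv2.imwrite("pics/wrist3.png",p["frame"][:,:,::-1])
deltas([((.474,-.392,-.014),.386)])
```

```text
t 5.9 pos [ 0.4723 -0.3912 -0.0078] rot [-3.139e+00  1.000e-03  3.850e-01] F [0.2 0.1 0.4] w 0.0425
[0.0031, 0.0035, 0.0155, -0.0015, 0.0007, -0.0005] mm 6.5 deg 0.2
```

View pics/wrist3.png

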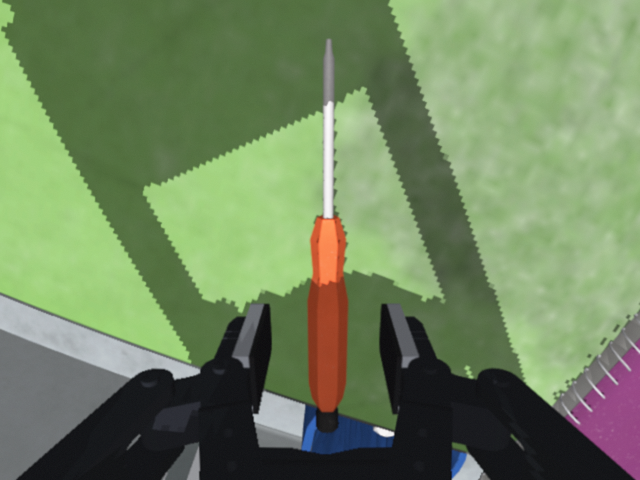

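The driver's handle (328,330) now sits between the pads (260 and 390).

>>> servo_tool --deltas '[[[0, 0, 0.02, 0, 0, 0, 0.5], [0, 0, 0.02, 0, 0, 0, 0.5], [0, 0, 0.02, 0, 0, 0, 0], [0, 0, 0.02, 0, 0, 0, 0], [0, 0, 0.02, 0, 0, 0, 0], [0, 0, 0.02, 0, 0, 0, 0], [0, 0, 0.02, 0, 0, 0, 0]]]' --newtons 40

```text
time: 6.6
eef_pos: [0.4738, -0.3925, -0.0134]
ee_rot: [3.141, -0.0, 0.385]
wrist_force: [0.4, -0.1, 1.6]
grip_width: 0.0136
```

>>> servo_tool --deltas '[[[0, 0, -0.62, 0, 0, 0, 0], [0, 0, -0.62, 0, 0, 0, 0], [0, 0, -0.62, 0, 0, 0, 0], [0, 0, -0.62, 0, 0, 0, 0], [0, 0, -0.62, 0, 0, 0, 0], [0, 0, -0.62, 0, 0, 0, 0]]]'

```text
time: 7.2
eef_pos: [0.4764, -0.3951, 0.2441]
ee_rot: [3.128, -0.006, 0.385]
wrist_force: [0.6, -0.9, 0.3]
grip_width: 0.0134
```

Run:
```python
from h import *
t=c2w([.022,0,.24]); print(t)
deltas([(t,1.862)])
```

```text
[ 0.59263962 -0.1162737   0.24      ]
t 7.2 pos [ 0.4764 -0.3951  0.2441] rot [ 3.128 -0.006  0.385] F [ 0.6 -0.9  0.3] w 0.0134
[0.531, -0.537, 0.0062, 0.0075, 0.0026, -0.7385] mm 302.1 deg 84.6
```

>>> servo_tool --deltas '[[[0.534, -0.529, -0.02, 0, 0, -0.7385, 0], [0.534, -0.529, -0.02, 0, 0, -0.7385, 0], [0.534, -0.529, -0.02, 0, 0, -0.7385, 0], [0.534, -0.529, -0.02, 0, 0, -0.7385, 0], [0.534, -0.529, -0.02, 0, 0, -0.7385, 0], [0.534, -0.529, -0.02, 0, 0, -0.7385, 0], [0.534, -0.529, -0.02, 0, 0, -0.7385, 0], [0.534, -0.529, -0.02, 0, 0, -0.7385, 0]]]'

```text
time: 8.0
eef_pos: [0.5924, -0.1137, 0.2416]
ee_rot: [-3.141, -0.0, 1.595]
wrist_force: [0.0, -1.1, -0.7]
grip_width: 0.0133
```

Run:
```python
from h import *
t=c2w([.022,0,.24])
deltas([(t,1.862)])
```

```text
t 8.0 pos [ 0.5924 -0.1137  0.2416] rot [-3.141 -0.     1.595] F [ 0.  -1.1 -0.7] w 0.0133
[-0.0065, 0.0004, 0.0041, -0.0002, -0.0001, -0.1336] mm 3.1 deg 15.3
```

>>> servo_tool --deltas '[[[-0.003, 0, 0, 0, 0, -0.134, 0], [-0.003, 0, 0, 0, 0, -0.134, 0], [-0.003, 0, 0, 0, 0, -0.134, 0], [-0.003, 0, 0, 0, 0, -0.134, 0]]]'

```text
time: 8.4
eef_pos: [0.5919, -0.1171, 0.2418]
ee_rot: [-3.141, -0.0, 1.849]
wrist_force: [-0.4, 0.2, -0.2]
grip_width: 0.0131
```

Run:
```python
from h import *
from plant import eyes
for n in ("wrist","side"):
    p=eyes.read_camera(n); 
    cv2.imwrite(f"pics/{n}4.png",p["frame"][:,:,::-1])
    for d in eyes.masks_of(p,"driver")[:1]:
        X,uv=cloud(p,d["region"]); L=w2c(X); print(n,d["confidence"],len(X),np.percentile(L,1,axis=0).round(3),np.percentile(L,99,axis=0).round(3))
t=c2w([.022,0,.24])
deltas([(t,1.862),(c2w([.022,0,.03]),1.862)])
```

```text
wrist 0.55 9112 [-0.079 -0.009  0.26 ] [0.071 0.005 0.269]
side 0.63 282 [-0.075 -0.008  0.003] [0.241 0.254 0.271]
t 8.6 pos [ 0.5919 -0.1172  0.2421] rot [-3.141 -0.     1.851] F [ 1.3  0.5 -0.8] w 0.0133
[0.0016, 0.0023, 0.0052, -0.0001, -0.0, -0.0054] mm 2.4 deg 0.6
[0.0016, 0.0024, 0.5302, -0.0001, -0.0, -0.0054] mm 212.1 deg 0.6
```

View pics/wrist4.png

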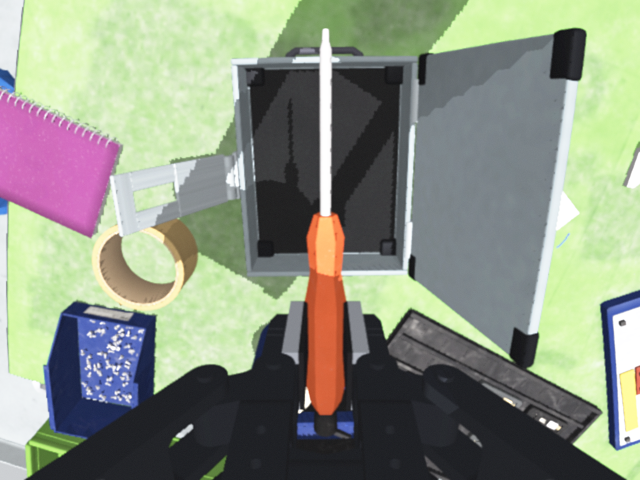

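View pics/side4.png

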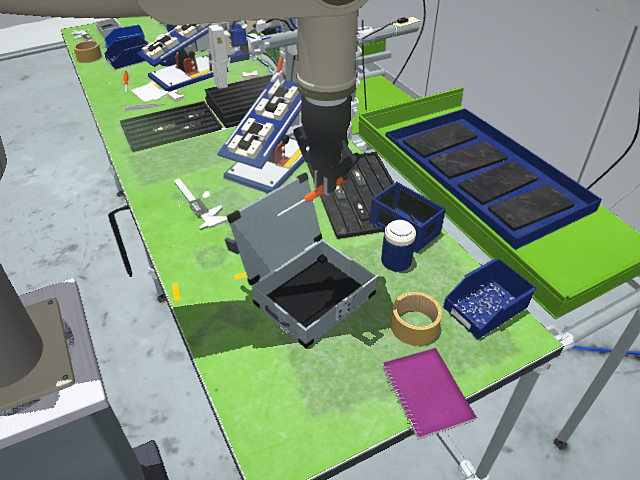

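The driver is held level along case x, from −79 to about +73 mm in the case frame at y ≈ 0. In the wrist view it is centred over the case opening (325,165). Lowering it now.

>>> servo_tool --deltas '[[[0.002, 0.004, 0.54, 0, 0, -0.005, 0], [0.002, 0.004, 0.54, 0, 0, -0.005, 0], [0.002, 0.004, 0.54, 0, 0, -0.005, 0], [0.002, 0.004, 0.54, 0, 0, -0.005, 0], [0.002, 0.004, 0.54, 0, 0, -0.005, 0], [0.002, 0.004, 0.54, 0, 0, -0.005, 0], [0.002, 0.004, 0.54, 0, 0, -0.005, 0]]]'

```text
time: 9.3
eef_pos: [0.595, -0.1164, 0.0286]
ee_rot: [3.139, 0.002, 1.863]
wrist_force: [-0.4, -0.3, 0.5]
grip_width: 0.0133
```

Run:
```python
from h import *
deltas([(c2w([.022,0,-.0075]),1.862)])
```

```text
t 9.3 pos [ 0.595  -0.1164  0.0286] rot [3.139e+00 2.000e-03 1.863e+00] F [-0.4 -0.3  0.5] w 0.0133
[0.0022, -0.0057, 0.0902, 0.0012, 0.0008, 0.0003] mm 36.2 deg 0.2
```

>>> servo_tool --deltas '[[[0, -0.002, 0.05, 0, 0, 0, 0], [0, -0.002, 0.082, 0, 0, 0, 0], [0, -0.002, 0.082, 0, 0, 0, 0], [0, -0.002, 0.082, 0, 0, 0, 0]]]'

```text
time: 9.7
eef_pos: [0.5933, -0.1163, -0.0054]
ee_rot: [3.141, 0.001, 1.863]
wrist_force: [-0.1, 0.4, -0.1]
grip_width: 0.0133
```

>>> servo_tool --deltas '[[[0, 0, 0.006, 0, 0, 0, 0], [0, 0, 0.006, 0, 0, 0, 0], [0, 0, 0.006, 0, 0, 0, 0.45], [0, 0, 0.006, 0, 0, 0, 0.45], [0, 0, 0.006, 0, 0, 0, 0.45], [0, 0, 0.006, 0, 0, 0, 0.45]]]'

```text
time: 10.3
eef_pos: [0.5926, -0.1162, -0.0089]
ee_rot: [3.141, 0.0, 1.863]
wrist_force: [0.7, 0.5, -0.2]
grip_width: 0.0384
```

>>> servo_tool --deltas '[[[0, 0, -0.1, 0, 0, 0, 0.45], [0, 0, -0.2, 0, 0, 0, 0.45], [0, 0, -0.4, 0, 0, 0, 0.45], [0, 0, -0.7, 0, 0, 0, 0], [0, 0, -0.7, 0, 0, 0, 0], [0, 0, -0.7, 0, 0, 0, 0], [0, 0, -0.7, 0, 0, 0, 0]]]'

```text
time: 11.0
eef_pos: [0.5962, -0.1171, 0.2813]
ee_rot: [3.129, 0.008, 1.863]
wrist_force: [0.5, -0.7, 0.7]
grip_width: 0.0001
```

Run:
```python
from h import *
from plant import eyes
for n in ("wrist","side"):
    p=eyes.read_camera(n); np.savez(f"{n}5.npz",**p)
    cv2.imwrite(f"pics/{n}5.png",p["frame"][:,:,::-1])
    for d in eyes.masks_of(p,"driver")[:1]:
        X,uv=cloud(p,d["region"]); L=w2c(X); print(n,d["confidence"],len(X),np.percentile(L,1,axis=0).round(3),np.percentile(L,99,axis=0).round(3))
    for t in ("pin_plate","staple","lid_edge","hasp_end"):
        r=eyes.search_frame(p,t); print(n,t,[(w2c(d["centre"]).round(3)[0].tolist(),round(d["confidence"],2)) for d in r[:2]])
deltas([])
```

```text
wrist 0.69 1351 [-0.07  -0.009  0.01 ] [0.073 0.006 0.019]
wrist pin_plate []
wrist staple [([-0.009, 0.101, 0.151], 0.81)]
wrist lid_edge [([-0.014, 0.1, 0.15], 0.96)]
wrist hasp_end [([-0.005, -0.112, 0.11], 0.89)]
side 0.77 270 [-0.056 -0.008  0.009] [0.074 0.006 0.023]
side pin_plate []
side staple [([-0.014, 0.101, 0.13], 0.94), ([0.077, -0.181, 0.026], 0.47)]
side lid_edge [([-0.011, 0.102, 0.131], 0.79)]
side hasp_end [([-0.014, -0.113, 0.113], 0.65)]
t 11.6 pos [ 0.5924 -0.1161  0.2703] rot [-3.141e+00 -1.000e-03  1.863e+00] F [0.3 0.8 0.5] w 0.0001
```

View pics/wrist5.png

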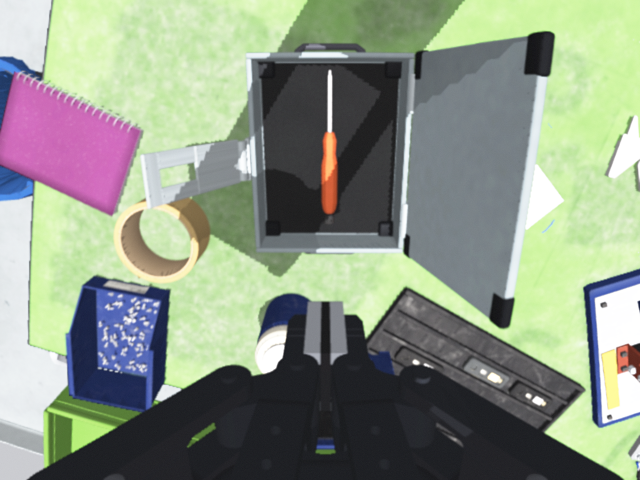

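The wrist view shows the driver lying in the case from (330,70) to (330,213), about −75 to +75 mm in case x and y ≈ 0. Its top measures z ≈ 0.019, as expected. Next I go behind the lid at case x = +65 mm, where the lid is bare.

```bash
cat >> h.py <<'E'
TIP=0.018
def tipc(x,y,z): 
    w=c2w([x,y,z]); w[2]-=TIP; return w
E
python3 - <<'E'
from h import *
deltas([(tipc(.065,.175,.288),1.862),(tipc(.065,.175,.16),1.862)])
E
```

```text
t 11.6 pos [ 0.5924 -0.1161  0.2703] rot [-3.141e+00 -1.000e-03  1.863e+00] F [0.3 0.8 0.5] w 0.0001
[0.4367, 0.1083, 0.001, -0.0004, -0.0003, 0.0005] mm 180.0 deg 0.1
[0.4365, 0.1085, 0.321, -0.0004, -0.0003, 0.0005] mm 221.0 deg 0.1
```

>>> servo_tool --deltas '[[[0.437, 0.108, 0, 0, 0, 0, 0], [0.437, 0.108, 0, 0, 0, 0, 0], [0.437, 0.108, 0, 0, 0, 0, 0], [0.437, 0.108, 0, 0, 0, 0, 0], [0.437, 0.108, 0.1, 0, 0, 0, 0], [0.437, 0.108, 0.2, 0, 0, 0, 0], [0.437, 0.108, 0.32, 0, 0, 0, 0], [0.437, 0.108, 0.32, 0, 0, 0, 0]]]'

```text
time: 12.4
eef_pos: [0.578, 0.0637, 0.1348]
ee_rot: [-3.128, -0.004, 1.863]
wrist_force: [-0.5, 0.3, -0.7]
grip_width: -0.0004
```

Run:
```python
from h import *
from plant import eyes
for n in ("scene","side"):
    p=eyes.read_camera(n)
    cv2.imwrite(f"pics/{n}6.png",p["frame"][100:340,160:480,::-1].repeat(2,0).repeat(2,1))
deltas([(tipc(.065,.175,.16),1.862)]+[(tipc(.065,.012+y,z),1.862) for y,z in ((.134,.16),(.083,.16),(.048,.149),(.017,.134))])
```

```text
t 12.5 pos [0.5829 0.0637 0.1429] rot [-3.139e+00 -1.000e-03  1.863e+00] F [1.3 0.6 1. ] w 0.0
[-0.0003, 0.0016, 0.0023, -0.0011, -0.0003, 0.0005] mm 1.1 deg 0.1
[-0.0728, 0.0015, 0.0022, -0.0011, -0.0003, 0.0005] mm 29.2 deg 0.1
[-0.2003, 0.0015, 0.0021, -0.0011, -0.0003, 0.0005] mm 80.1 deg 0.1
[-0.2879, 0.0015, 0.0296, -0.0011, -0.0003, 0.0005] mm 115.8 deg 0.1
[-0.3654, 0.0015, 0.067, -0.0011, -0.0003, 0.0005] mm 148.6 deg 0.1
```

View pics/side6.png

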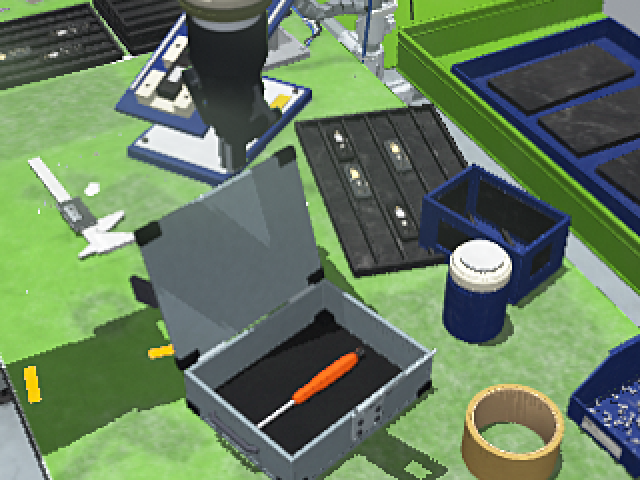

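View pics/scene6.png

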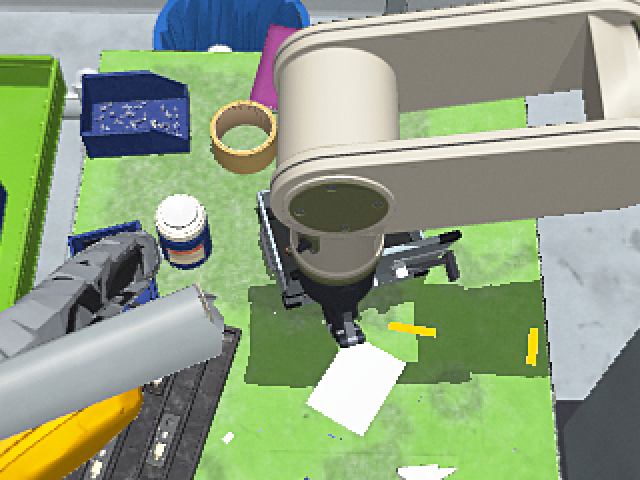

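The finger is behind the lid in both pictures. I'll push forward along the arc.

>>> servo_tool --deltas '[[[-0.06, 0.002, 0, 0, 0, 0, 0], [-0.1, 0.002, 0, 0, 0, 0, 0], [-0.14, 0.002, 0, 0, 0, 0, 0], [-0.18, 0.002, 0.002, 0, 0, 0, 0], [-0.22, 0.002, 0.005, 0, 0, 0, 0], [-0.25, 0.002, 0.015, 0, 0, 0, 0], [-0.29, 0.002, 0.03, 0, 0, 0, 0], [-0.29, 0.002, 0.03, 0, 0, 0, 0]]]'

```text
time: 13.3
eef_pos: [0.619, -0.0502, 0.1322]
ee_rot: [3.14, 0.002, 1.86]
wrist_force: [0.5, -2.1, 5.1]
grip_width: -0.0001
```

Run:
```python
from h import *
from plant import eyes
p=eyes.read_camera("side")
cv2.imwrite(f"pics/side7.png",p["frame"][100:340,160:480,::-1].repeat(2,0).repeat(2,1))
deltas([(tipc(.065,.012+y,z),1.862) for y,z in ((.048,.149),(.017,.134),(-.008,.109),(-.02,.086),(-.024,.069),(-.025,.06))])
```

```text
t 13.35 pos [ 0.6186 -0.0492  0.1322] rot [3.140e+00 2.000e-03 1.861e+00] F [ 0.  -1.5  5.2] w 0.0002
[0.0081, -0.003, 0.0029, 0.0007, 0.0008, -0.0006] mm 3.6 deg 0.1
[-0.0694, -0.0029, 0.0406, 0.0007, 0.0008, -0.0006] mm 32.2 deg 0.1
[-0.1318, -0.0029, 0.1032, 0.0007, 0.0008, -0.0006] mm 66.9 deg 0.1
[-0.1617, -0.0029, 0.1607, 0.0007, 0.0008, -0.0006] mm 91.2 deg 0.1
[-0.1716, -0.003, 0.2032, 0.0007, 0.0008, -0.0006] mm 106.4 deg 0.1
[-0.174, -0.003, 0.2257, 0.0007, 0.0008, -0.0006] mm 114.0 deg 0.1
```

View pics/side7.png

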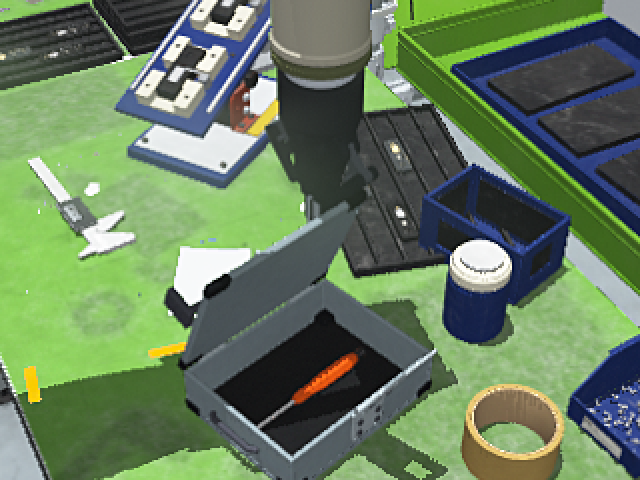

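The lid is moving at low force, now at about 60°. Continuing down the arc.

>>> servo_tool --deltas '[[[-0.03, 0, 0.02, 0, 0, 0, 0], [-0.07, 0, 0.045, 0, 0, 0, 0], [-0.105, 0, 0.075, 0, 0, 0, 0], [-0.135, 0, 0.105, 0, 0, 0, 0], [-0.155, 0, 0.14, 0, 0, 0, 0], [-0.165, 0, 0.17, 0, 0, 0, 0], [-0.172, 0, 0.2, 0, 0, 0, 0], [-0.174, 0, 0.21, 0, 0, 0, 0]]]'

```text
time: 14.15
eef_pos: [0.6362, -0.1136, 0.0441]
ee_rot: [-3.138, -0.002, 1.863]
wrist_force: [-1.1, 0.4, 1.0]
grip_width: -0.0001
```

Run:
```python
from h import *
from plant import eyes
p=eyes.read_camera("side")
cv2.imwrite(f"pics/side8.png",p["frame"][100:340,160:480,::-1].repeat(2,0).repeat(2,1))
deltas([(tipc(.065,.012+y,z),1.862) for y,z in ((-.025,.06),)])
```

```text
t 14.2 pos [ 0.6362 -0.1134  0.0442] rot [-3.138e+00 -2.000e-03  1.863e+00] F [-1.8  0.4 -1. ] w -0.0
[-0.008, 0.0012, 0.0056, -0.0016, -0.001, 0.0005] mm 3.9 deg 0.2
```

View pics/side8.png

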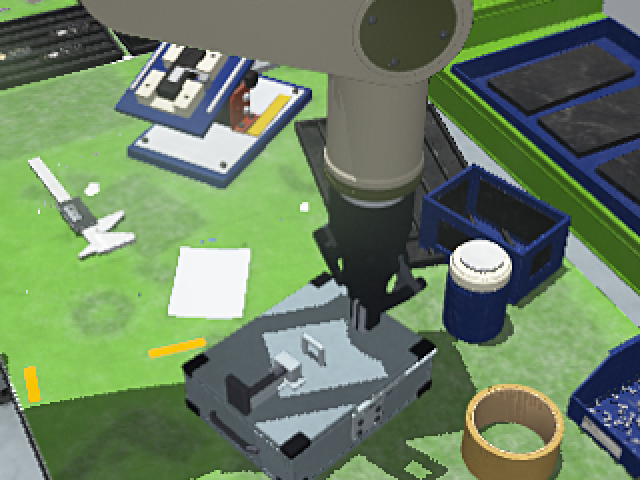

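>>> servo_tool --deltas '[[[0, 0, 0.01, 0, 0, 0, 0], [0, 0, 0.015, 0, 0, 0, 0], [0, 0, 0.02, 0, 0, 0, 0], [0, 0, 0.02, 0, 0, 0, 0]]]'

```text
time: 14.6
eef_pos: [0.6381, -0.1135, 0.0425]
ee_rot: [3.141, 0.001, 1.864]
wrist_force: [-12.9, 2.3, 21.0]
grip_width: 0.0004
```

Vertical force is 21 N with the tip at z ≈ 0.060, so the lid is seated. I'll lift and check the lid, then go to the outside of the hasp.

>>> servo_tool --deltas '[[[0, 0, -0.15, 0, 0, 0, 0], [0, 0, -0.3, 0, 0, 0, 0], [0, 0, -0.45, 0, 0, 0, 0], [0, 0, -0.5, 0, 0, 0, 0], [0, 0, -0.5, 0, 0, 0, 0], [0, 0, -0.5, 0, 0, 0, 0]]]'

```text
time: 15.2
eef_pos: [0.6392, -0.1138, 0.2421]
ee_rot: [3.137, 0.003, 1.864]
wrist_force: [-0.6, -0.3, -1.9]
grip_width: 0.0002
```

Run:
```python
from h import *
from plant import eyes
for n in ("scene","side","wrist"):
    p=eyes.read_camera(n); np.savez(f"{n}9.npz",**p)
    if n=="wrist": cv2.imwrite("pics/wrist9.png",p["frame"][:,:,::-1])
    X,uv=cloud(p); L=w2c(X)
    for a,b in ((.03,.09),):
        m=(L[:,0]>a)&(L[:,0]<b)&(L[:,1]>-.07)&(L[:,1]<.07)&(abs(L[:,2]-.06)<.02)
        if m.sum()>30: print(n,m.sum(),"lid z = ",np.polyfit(L[m,1],L[m,2],1))
    m=(abs(L[:,0])<.025)&(L[:,1]<-.085)&(L[:,1]>-.2)&(L[:,2]>.068)&(L[:,2]<.2)
    Q=L[m]
    if len(Q)>20:
        a=np.polyfit(Q[:,2],Q[:,1],1); print(n,"hasp pts",len(Q),a,"ang",np.pi/2-np.arctan(a[0]),Q.min(0).round(3),Q.max(0).round(3))
    for t in ("pin_plate","staple","hasp_end"):
        r=eyes.search_frame(p,t); print(n,t,[(w2c(d["centre"]).round(3)[0].tolist(),round(d["confidence"],2)) for d in r[:2]])
deltas([(tipc(.0,-.18,.26),1.862),(tipc(.0,-.18,.125),1.862)])
```

```text
scene 1151 lid z =  [0.00216098 0.05961868]
scene hasp pts 454 [-0.53258442 -0.05103485] ang 2.0601704077482954 [-0.02  -0.136  0.068] [ 0.021 -0.085  0.159]
scene pin_plate [([-0.003, -0.105, 0.104], 0.67), ([-0.087, 0.001, 0.077], 0.62)]
scene staple [([-0.002, 0.006, 0.06], 0.58)]
scene hasp_end [([-0.006, -0.103, 0.101], 0.7)]
side 1563 lid z =  [0.00161558 0.06157801]
side hasp pts 123 [-0.52155916 -0.05122127] ang 2.0515421328877945 [-0.02  -0.135  0.07 ] [ 0.022 -0.086  0.158]
side pin_plate [([-0.097, -0.003, 0.078], 0.63)]
side staple [([-0.01, -0.012, 0.06], 0.56)]
side hasp_end []
wrist 11593 lid z =  [0.0006202  0.05884049]
wrist hasp pts 5908 [-0.53358177 -0.05131474] ang 2.0609470538514314 [-0.021 -0.136  0.068] [ 0.02  -0.087  0.156]
wrist pin_plate [([-0.059, -0.006, 0.075], 0.64)]
wrist staple [([-0.002, -0.002, 0.063], 0.77)]
wrist hasp_end [([-0.007, -0.108, 0.114], 0.91)]
t 15.8 pos [ 0.6377 -0.1138  0.2387] rot [-3.141 -0.     1.863] F [-0.9 -1.3  1. ] w 0.0001
[-0.4234, -0.1649, -0.0083, -0.0002, -0.0001, 0.0005] mm 181.8 deg 0.1
[-0.4234, -0.1648, 0.3292, -0.0002, -0.0001, 0.0005] mm 224.4 deg 0.1
```

View pics/wrist9.png

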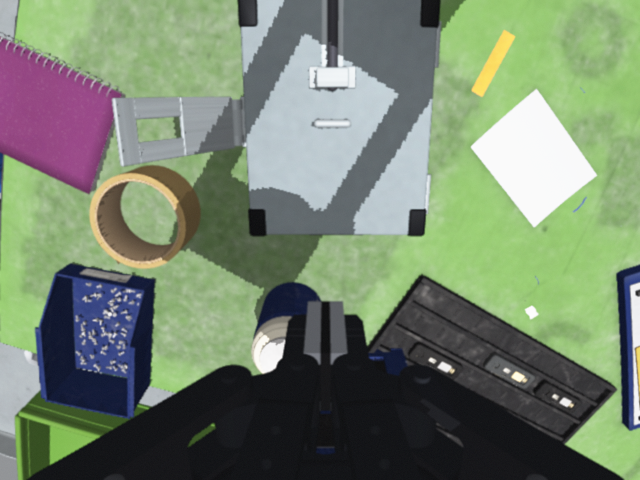

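The lid plane slopes by at most 0.002 rad at z ≈ 0.060, so it is shut. The hasp stands at 2.06 rad. Moving outside the hasp.

>>> servo_tool --deltas '[[[-0.423, -0.165, -0.01, 0, 0, 0, 0], [-0.423, -0.165, -0.01, 0, 0, 0, 0], [-0.423, -0.165, -0.01, 0, 0, 0, 0], [-0.423, -0.165, -0.01, 0, 0, 0, 0], [-0.423, -0.165, 0.1, 0, 0, 0, 0], [-0.423, -0.165, 0.2, 0, 0, 0, 0], [-0.423, -0.165, 0.33, 0, 0, 0, 0], [-0.423, -0.165, 0.33, 0, 0, 0, 0]]]'

```text
time: 16.6
eef_pos: [0.6181, -0.2922, 0.0977]
ee_rot: [-3.132, -0.01, 1.863]
wrist_force: [-0.9, -0.0, -1.2]
grip_width: -0.0001
```

Run:
```python
from h import *
from plant import eyes
p=eyes.read_camera("side")
cv2.imwrite(f"pics/side10.png",p["frame"][140:380,200:520,::-1].repeat(2,0).repeat(2,1))
deltas([(tipc(.0,-.18,.125),1.862)]+[(tipc(.0,-.012+y,z),1.862) for y,z in ((-.135,.125),(-.0845,.125),(-.067,.109),(-.052,.101),(-.04,.0885),(-.034,.077),(-.031,.064))])
```

```text
t 16.65 pos [ 0.62   -0.2931  0.1019] rot [-3.135 -0.007  1.863] F [-0.1  0.6 -0.5] w -0.0002
[-0.007, 0.0065, -0.0129, -0.0033, -0.0035, 0.0004] mm 6.4 deg 0.6
[0.0755, 0.0065, -0.0123, -0.0033, -0.0035, 0.0004] mm 30.7 deg 0.6
[0.2018, 0.0065, -0.0114, -0.0033, -0.0035, 0.0004] mm 80.9 deg 0.6
[0.2453, 0.0068, 0.0289, -0.0033, -0.0035, 0.0004] mm 98.8 deg 0.6
[0.2826, 0.007, 0.0491, -0.0033, -0.0035, 0.0004] mm 114.8 deg 0.6
[0.3124, 0.0072, 0.0806, -0.0033, -0.0035, 0.0004] mm 129.1 deg 0.6
[0.3272, 0.0074, 0.1095, -0.0033, -0.0035, 0.0004] mm 138.0 deg 0.6
[0.3345, 0.0076, 0.142, -0.0033, -0.0035, 0.0004] mm 145.4 deg 0.6
```

View pics/side10.png

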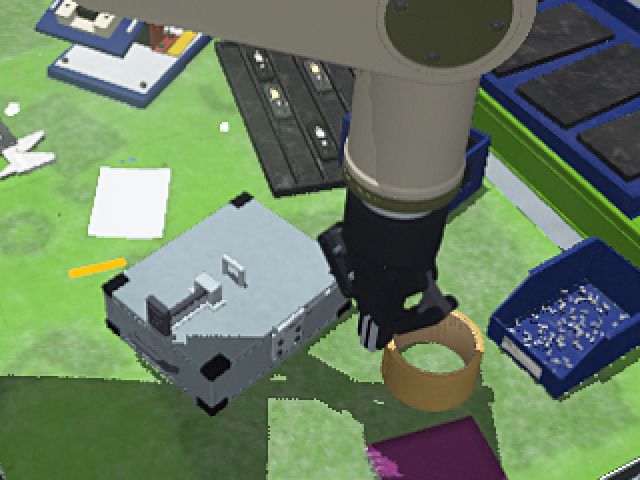

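>>> servo_tool --deltas '[[[0.06, 0, 0, 0, 0, 0, 0], [0.1, 0, 0, 0, 0, 0, 0], [0.14, 0, 0, 0, 0, 0, 0], [0.175, 0, 0, 0, 0, 0, 0], [0.21, 0, 0, 0, 0, 0, 0], [0.235, 0, 0.02, 0, 0, 0, 0], [0.255, 0, 0.04, 0, 0, 0, 0], [0.255, 0, 0.04, 0, 0, 0, 0]]]'

```text
time: 17.45
eef_pos: [0.601, -0.1971, 0.1025]
ee_rot: [3.127, 0.008, 1.864]
wrist_force: [0.6, 8.4, 31.2]
grip_width: -0.0001
```

Run:
```python
from h import *
from plant import eyes
for n in("side","scene"):
    p=eyes.read_camera(n)
    cv2.imwrite(f"pics/{n}11.png",p["frame"][140:380,200:520,::-1].repeat(2,0).repeat(2,1))
deltas([(tipc(.0,-.012+y,z),1.862) for y,z in ((-.067,.109),(-.052,.101),(-.04,.0885),(-.034,.077),(-.031,.064))])
```

```text
t 17.55 pos [ 0.6011 -0.1971  0.1024] rot [3.127 0.008 1.864] F [-0.6  9.9 33.9] w 0.0002
[0.0024, -0.0175, 0.0282, 0.0073, 0.0038, 0.0011] mm 13.3 deg 1.0
[0.04, -0.0177, 0.0479, 0.0073, 0.0038, 0.0011] mm 26.0 deg 1.0
[0.0703, -0.0181, 0.0789, 0.0073, 0.0038, 0.0011] mm 42.9 deg 1.0
[0.0855, -0.0185, 0.1076, 0.0073, 0.0038, 0.0011] mm 55.5 deg 1.0
[0.0933, -0.0189, 0.14, 0.0073, 0.0038, 0.0011] mm 67.7 deg 1.0
```

View pics/side11.png

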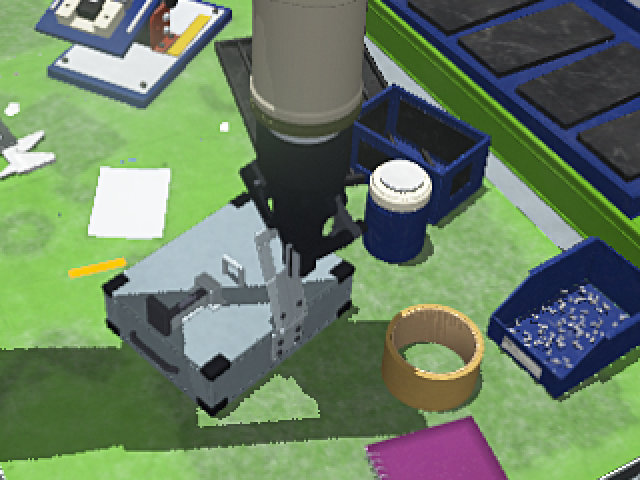

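Force has risen to 34 N. The strap end is probably caught under the finger linkage. I'll back straight up and look.

>>> servo_tool --deltas '[[[0, 0, -0.05, 0, 0, 0, 0], [0, 0, -0.07, 0, 0, 0, 0], [0, 0, -0.07, 0, 0, 0, 0]]]'

```text
time: 17.85
eef_pos: [0.5959, -0.1979, 0.1226]
ee_rot: [3.137, 0.004, 1.863]
wrist_force: [0.9, 0.6, 0.0]
grip_width: 0.0004
```

Run:
```python
from h import *
from plant import eyes
for n in("side","scene"):
    p=eyes.read_camera(n); np.savez(f"{n}12.npz",**p)
    X,uv=cloud(p); L=w2c(X)
    if n=="side": cv2.imwrite(f"pics/{n}12.png",cv2.resize(p["frame"][220:340,280:440,::-1],None,fx=4,fy=4))
    for d in eyes.masks_of(p,"hasp_end")[:1]:
        Q=w2c(cloud(p,d["region"])[0]); print(n,d["confidence"],len(Q),np.percentile(Q,2,axis=0).round(3),np.percentile(Q,98,axis=0).round(3))
    print([(w2c(d["centre"]).round(3)[0].tolist(),round(d["confidence"],2)) for d in eyes.search_frame(p,"hasp_end")[:2]])
deltas([])
```

```text
side 0.85 703 [-0.019 -0.083  0.061] [ 0.04  -0.044  0.165]
[([-0.01, -0.068, 0.1], 0.8)]
scene 0.58 174 [-0.017 -0.083  0.06 ] [ 0.019 -0.051  0.163]
[([-0.002, -0.067, 0.111], 0.61), ([-0.088, 0.0, 0.077], 0.55)]
t 18.15 pos [ 0.5932 -0.197   0.1176] rot [-3.140e+00 -1.000e-03  1.863e+00] F [-0.6 -0.4  0.3] w -0.0002
```

View pics/side12.png

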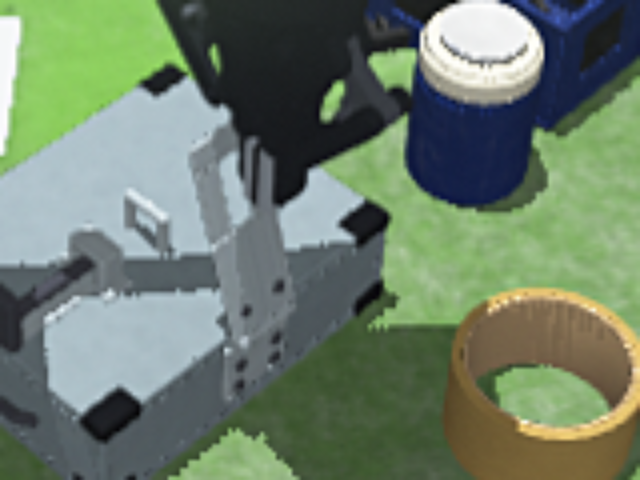

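The hasp is at about 1.25 rad and free again; the finger (255,170) is on its outer side. I'll keep pushing nearer the strap end so the linkage stays clear.

>>> servo_tool --deltas '[[[0.03, 0, 0, 0, 0, 0, 0], [0.06, 0, 0, 0, 0, 0, 0], [0.085, 0, 0.015, 0, 0, 0, 0], [0.105, 0, 0.03, 0, 0, 0, 0], [0.115, 0, 0.06, 0, 0, 0, 0], [0.119, 0, 0.085, 0, 0, 0, 0], [0.119, 0, 0.085, 0, 0, 0, 0]]]'

```text
time: 18.85
eef_pos: [0.5785, -0.1508, 0.0821]
ee_rot: [-3.138, -0.002, 1.863]
wrist_force: [0.2, 0.6, -0.1]
grip_width: -0.0001
```

Run:
```python
from h import *
from plant import eyes
for n in("side",):
    p=eyes.read_camera(n); np.savez(f"{n}13.npz",**p)
    cv2.imwrite(f"pics/{n}13.png",cv2.resize(p["frame"][220:340,280:440,::-1],None,fx=4,fy=4))
deltas([(tipc(.0,y,z),1.862) for y,z in ((-.03,.101),(-.038,.084),(-.0425,.073),(-.043,.064))])
```

```text
t 18.9 pos [ 0.5791 -0.1513  0.0832] rot [-3.139e+00 -2.000e-03  1.863e+00] F [ 0.   0.5 -0. ] w -0.0002
[-0.001, 0.0026, 0.0004, -0.0012, -0.0008, 0.0005] mm 1.1 deg 0.2
[-0.0211, 0.0027, 0.0429, -0.0012, -0.0008, 0.0005] mm 19.1 deg 0.2
[-0.0324, 0.0028, 0.0703, -0.0012, -0.0008, 0.0005] mm 31.0 deg 0.2
[-0.0336, 0.0028, 0.0928, -0.0012, -0.0008, 0.0005] mm 39.5 deg 0.2
```

View pics/side13.png

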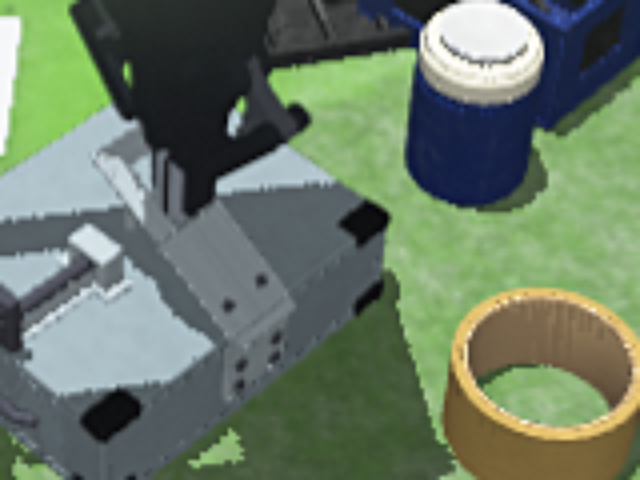

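>>> servo_tool --deltas '[[[-0.012, 0, 0.01, 0, 0, 0, 0], [-0.022, 0, 0.025, 0, 0, 0, 0], [-0.027, 0, 0.043, 0, 0, 0, 0], [-0.032, 0, 0.058, 0, 0, 0, 0], [-0.034, 0, 0.07, 0, 0, 0, 0], [-0.035, 0, 0.085, 0, 0, 0, 0], [-0.035, 0, 0.085, 0, 0, 0, 0]]]'

```text
time: 19.6
eef_pos: [0.5835, -0.1648, 0.0496]
ee_rot: [-3.14, -0.001, 1.863]
wrist_force: [-0.4, -0.2, -0.1]
grip_width: 0.0
```

Run:
```python
from h import *
from plant import eyes
for n in("side",):
    p=eyes.read_camera(n); np.savez(f"{n}14.npz",**p)
    cv2.imwrite(f"pics/{n}14.png",cv2.resize(p["frame"][220:340,280:440,::-1],None,fx=4,fy=4))
deltas([(tipc(.0,y,z),1.862) for y,z in ((-.043,.064),)])
```

```text
t 19.65 pos [ 0.5838 -0.1648  0.0502] rot [-3.141e+00 -1.000e-03  1.863e+00] F [ 0.1  0.4 -0.1] w -0.0
[0.0023, 0.0011, 0.0104, -0.0005, -0.0003, 0.0005] mm 4.3 deg 0.1
```

View pics/side14.png

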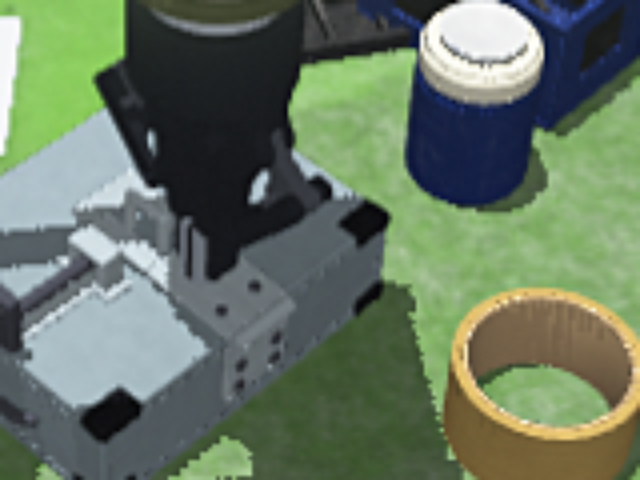

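Staple is coming through the slot. Press it down until contact.

>>> servo_tool --deltas '[[[0, 0, 0.006, 0, 0, 0, 0], [0, 0, 0.012, 0, 0, 0, 0], [0, 0, 0.016, 0, 0, 0, 0], [0, 0, 0.016, 0, 0, 0, 0]]]'

```text
time: 20.05
eef_pos: [0.5847, -0.165, 0.0466]
ee_rot: [3.141, 0.0, 1.863]
wrist_force: [-8.1, 3.2, 14.8]
grip_width: -0.0
```

>>> servo_tool --deltas '[[[0, 0, 0.003, 0, 0, 0, 0], [0, 0, 0.003, 0, 0, 0, 0], [0, 0, -0.1, 0, 0, 0, 0], [0, 0, -0.2, 0, 0, 0, 0], [0, 0, -0.32, 0, 0, 0, 0], [0, 0, -0.4, 0, 0, 0, 0], [0, 0, -0.4, 0, 0, 0, 0]]]'

```text
time: 20.75
eef_pos: [0.5876, -0.1662, 0.212]
ee_rot: [3.133, 0.007, 1.863]
wrist_force: [0.9, -0.5, 0.5]
grip_width: -0.0001
```

Run:
```python
from h import *
from plant import eyes
for n in ("scene","side","wrist"):
    p=eyes.read_camera(n); np.savez(f"{n}15.npz",**p)
    im=p["frame"][:,:,::-1]
    cv2.imwrite(f"pics/{n}15.png",im if n=="wrist" else cv2.resize(im[220:340,240:400] if n=="side" else im[170:260,280:400],None,fx=4,fy=4))
    X,uv=cloud(p); L=w2c(X)
    m=(L[:,0]>.03)&(L[:,0]<.09)&(abs(L[:,1])<.07)&(abs(L[:,2]-.06)<.02)
    if m.sum()>30: print(n,m.sum(),"lid",np.polyfit(L[m,1],L[m,2],1))
    m=(abs(abs(L[:,0])-.0135)<.005)&(L[:,1]>-.075)&(L[:,1]<.022)&(L[:,2]>.055)&(L[:,2]<.1)
    if m.sum()>30: print(n,m.sum(),"hasp",np.polyfit(L[m,1],L[m,2],1),np.median(L[m,2]))
    m=(L[:,0]>-.15)&(L[:,0]<-.03)&(abs(L[:,1]+.005)<.03)&(L[:,2]>.085)&(L[:,2]<.115)
    Q=L[m]; print(n,"plate top pts",len(Q),(np.percentile(Q,5,axis=0).round(4),np.percentile(Q,95,axis=0).round(4)) if len(Q) else "")
    r=eyes.search_frame(p,"pin_plate"); print(n,[(w2c(d["centre"]).round(3)[0].tolist(),round(d["confidence"],2)) for d in r[:2]])
deltas([])
```

```text
scene 1153 lid [0.00013191 0.05953656]
scene 263 hasp [0.00035587 0.06339617] 0.06341859221675808
scene plate top pts 44 (array([-0.0954, -0.0169,  0.0865]), array([-0.0883,  0.007 ,  0.0993]))
scene [([-0.09, 0.003, 0.076], 0.66)]
side 1561 lid [0.0022643  0.06157926]
side 383 hasp [0.00714514 0.06537001] 0.0653197401408383
side plate top pts 106 (array([-0.0973, -0.0168,  0.0859]), array([-0.0899,  0.0065,  0.0996]))
side [([-0.097, -0.002, 0.076], 0.66)]
wrist 10708 lid [0.00035726 0.05889992]
wrist 3258 hasp [-0.00233908  0.06276557] 0.06282139319328775
wrist plate top pts 623 (array([-0.0982, -0.0186,  0.0906]), array([-0.09  ,  0.0044,  0.0966]))
wrist [([-0.082, -0.004, 0.076], 0.84)]
t 21.05 pos [ 0.5832 -0.1646  0.2023] rot [-3.139e+00 -2.000e-03  1.863e+00] F [-0.6  0.2 -0.7] w -0.0002
```

View pics/side15.png

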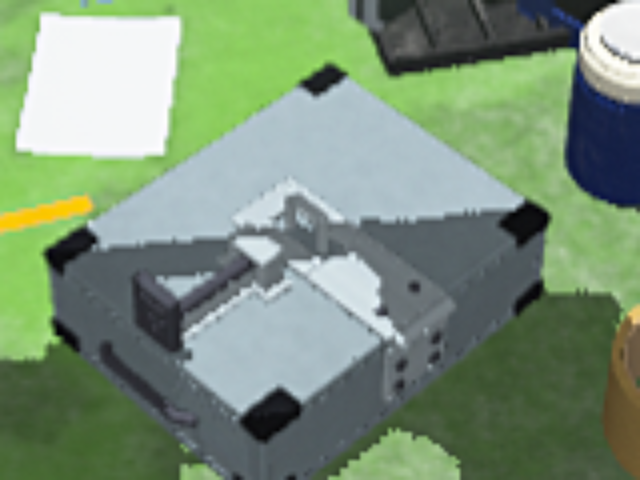

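View pics/wrist15.png

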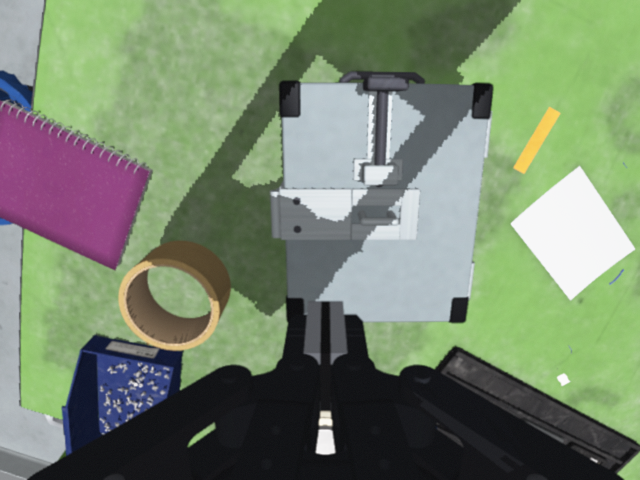

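The strap lies flat: its plane slopes by at most 0.007 rad, with its top at z ≈ 0.064. The staple at (380,215) in the wrist view stands through the slot. The plate face measures x ≈ −0.098, so the pin is withdrawn. Moving behind the plate.

Run:
```python
from h import *
deltas([(tipc(-.145,-.005,.22),1.862),(tipc(-.145,-.005,.077),1.862)])
```

```text
t 21.05 pos [ 0.5832 -0.1646  0.2023] rot [-3.139e+00 -2.000e-03  1.863e+00] F [-0.6  0.2 -0.7] w -0.0002
[0.0966, -0.3601, 0.0021, -0.0014, -0.001, 0.0005] mm 149.2 deg 0.2
[0.0959, -0.3592, 0.3596, -0.0014, -0.001, 0.0005] mm 206.9 deg 0.2
```

>>> servo_tool --deltas '[[[0.096, -0.36, 0, 0, 0, 0, 0], [0.096, -0.36, 0, 0, 0, 0, 0], [0.096, -0.36, 0, 0, 0, 0, 0], [0.096, -0.36, 0.1, 0, 0, 0, 0], [0.096, -0.36, 0.2, 0, 0, 0, 0], [0.096, -0.36, 0.3, 0, 0, 0, 0], [0.096, -0.36, 0.36, 0, 0, 0, 0], [0.096, -0.36, 0.36, 0, 0, 0, 0]]]'

```text
time: 21.85
eef_pos: [0.4311, -0.1676, 0.0554]
ee_rot: [-3.135, -0.007, 1.863]
wrist_force: [-1.2, -0.5, 0.3]
grip_width: -0.0
```

Run:
```python
from h import *
from plant import eyes
p=eyes.read_camera("side")
cv2.imwrite(f"pics/side16.png",cv2.resize(p["frame"][200:340,220:400,::-1],None,fx=4,fy=4))
deltas([(tipc(-.145,-.005,.077),1.862),(tipc(-.111,-.005,.077),1.862),(tipc(-.059,-.005,.077),1.862)])
```

```text
t 21.9 pos [ 0.433  -0.1685  0.0581] rot [-3.137 -0.004  1.863] F [0.3 0.1 0.9] w 0.0002
[-0.0022, 0.0023, -0.0023, -0.0021, -0.0021, 0.0005] mm 1.6 deg 0.3
[-0.0023, 0.0873, -0.0026, -0.0021, -0.0021, 0.0005] mm 34.9 deg 0.3
[-0.0023, 0.2173, -0.0032, -0.0021, -0.0021, 0.0005] mm 86.9 deg 0.3
```

View pics/side16.png

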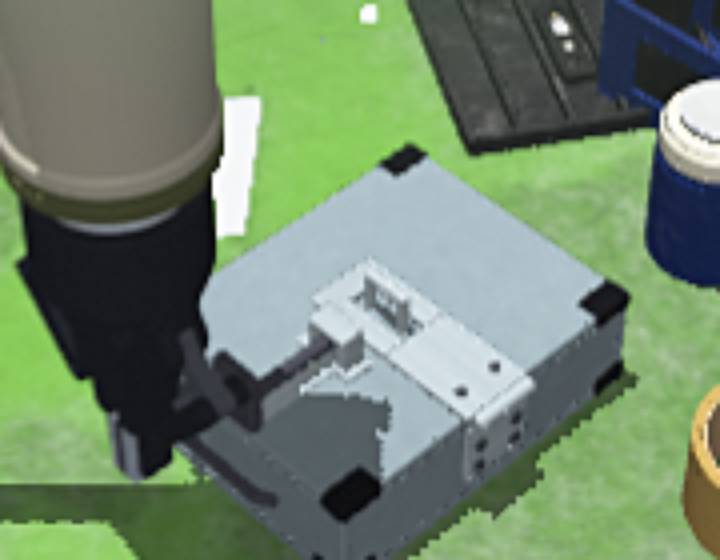

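The finger stands behind the plate at (240,390). Pushing along case +x.

>>> servo_tool --deltas '[[[0, 0.04, 0, 0, 0, 0, 0], [0, 0.07, 0, 0, 0, 0, 0], [0, 0.1, 0, 0, 0, 0, 0], [0, 0.13, 0, 0, 0, 0, 0], [0, 0.16, 0, 0, 0, 0, 0], [0, 0.18, 0, 0, 0, 0, 0], [0, 0.2, 0, 0, 0, 0, 0], [0, 0.2, 0, 0, 0, 0, 0]]]'

```text
time: 22.7
eef_pos: [0.5128, -0.1462, 0.0604]
ee_rot: [3.141, -0.0, 1.864]
wrist_force: [-0.3, -0.2, 0.8]
grip_width: -0.0004
```

Run:
```python
from h import *
from plant import eyes
p=eyes.read_camera("side")
cv2.imwrite(f"pics/side17.png",cv2.resize(p["frame"][200:340,220:400,::-1],None,fx=4,fy=4))
deltas([(tipc(-.059,-.005,.077),1.862)])
```

```text
t 22.75 pos [ 0.5123 -0.1462  0.0603] rot [ 3.142e+00 -1.000e-03  1.864e+00] F [ 1.   0.3 -0.6] w 0.0002
[0.0014, 0.0115, 0.0032, 0.0, -0.0003, 0.0008] mm 4.8 deg 0.1
```

View pics/side17.png

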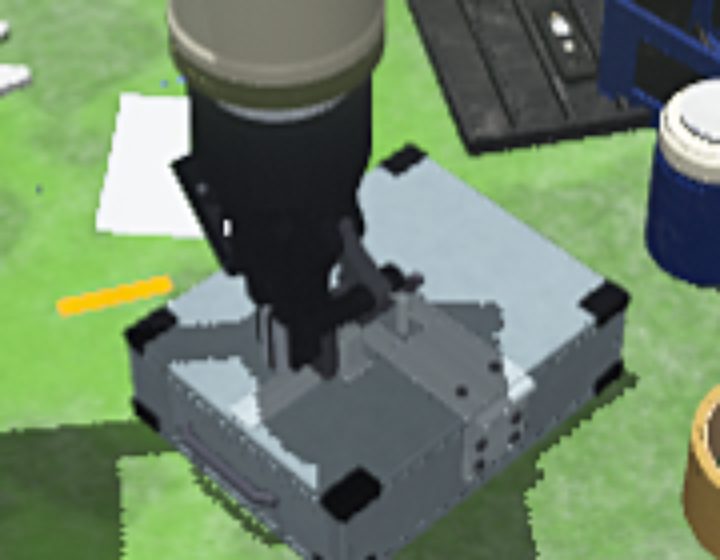

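>>> servo_tool --deltas '[[[0, 0.008, 0, 0, 0, 0, 0], [0, 0.016, 0, 0, 0, 0, 0], [0, 0.02, 0, 0, 0, 0, 0], [0, 0.02, 0, 0, 0, 0, 0]]]'

```text
time: 23.15
eef_pos: [0.5159, -0.1451, 0.0599]
ee_rot: [-3.134, -0.002, 1.863]
wrist_force: [-19.1, -4.2, 10.8]
grip_width: 0.0
```

A 19 N stop at finger centre x ≈ −0.060 matches pin home. Retreating and checking.

>>> servo_tool --deltas '[[[0, -0.05, 0, 0, 0, 0, 0], [0, -0.1, 0, 0, 0, 0, 0], [0, -0.15, -0.1, 0, 0, 0, 0], [0, -0.25, -0.25, 0, 0, 0, 0], [0, -0.3, -0.4, 0, 0, 0, 0], [0, -0.3, -0.5, 0, 0, 0, 0], [0, -0.3, -0.5, 0, 0, 0, 0]]]'

```text
time: 23.85
eef_pos: [0.4054, -0.18, 0.266]
ee_rot: [3.136, 0.005, 1.862]
wrist_force: [0.4, -0.3, -0.3]
grip_width: -0.0001
```

Run:
```python
from h import *
from plant import eyes
for n in ("scene","side","wrist"):
    p=eyes.read_camera(n); np.savez(f"{n}18.npz",**p)
    im=p["frame"][:,:,::-1]
    cv2.imwrite(f"pics/{n}18.png",im if n=="wrist" else cv2.resize(im[200:340,220:400] if n=="side" else im[170:260,280:400],None,fx=4,fy=4))
    X,uv=cloud(p); L=w2c(X)
    m=(L[:,0]>.035)&(L[:,0]<.09)&(abs(L[:,1])<.07)&(abs(L[:,2]-.06)<.02)
    if m.sum()>30: print(n,m.sum(),"lid",np.polyfit(L[m,1],L[m,2],1))
    m=(abs(abs(L[:,0])-.0135)<.005)&(L[:,1]>-.075)&(L[:,1]<-.02)&(L[:,2]>.055)&(L[:,2]<.1)
    if m.sum()>30: print(n,m.sum(),"hasp",np.polyfit(L[m,1],L[m,2],1),np.median(L[m,2]))
    m=(L[:,0]>-.12)&(L[:,0]<-.03)&(abs(L[:,1]+.005)<.025)&(L[:,2]>.085)&(L[:,2]<.115)
    Q=L[m]; print(n,"plate top pts",len(Q),(np.percentile(Q,5,axis=0).round(4),np.percentile(Q,95,axis=0).round(4)) if len(Q) else "")
    m=(L[:,0]>.004)&(L[:,0]<.05)&(abs(L[:,1]+.005)<.006)&(L[:,2]>.069)&(L[:,2]<.085)
    Q=L[m]; print(n,"tip pts",len(Q),(Q.min(0).round(4),Q.max(0).round(4)) if len(Q) else "")
    for t in ["caliper","tape","bottle"]:
        r=eyes.search_frame(p,t); print("  ",t,[(np.round(d["centre"],3).tolist(),round(d["confidence"],2)) for d in r[:1]])
deltas([])
```

```text
scene 1058 lid [0.00117917 0.0596518 ]
scene 142 hasp [-0.00401522  0.06337695] 0.06354104902161702
scene plate top pts 42 (array([-0.0464, -0.0166,  0.0857]), array([-0.0391,  0.0068,  0.0982]))
scene tip pts 27 (array([ 0.0042, -0.0082,  0.0695]), array([ 0.0259, -0.0015,  0.0786]))
   caliper [([0.453, 0.246, 0.008], 0.61)]
   tape [([0.706, -0.268, 0.035], 0.57)]
   bottle [([0.766, -0.093, 0.09], 0.83)]
side 1405 lid [0.00180831 0.06157148]
side 261 hasp [-0.00177083  0.06485678] 0.06499950487710913
side plate top pts 99 (array([-0.0481, -0.0172,  0.0857]), array([-0.0406,  0.0076,  0.0995]))
side tip pts 30 (array([ 0.0047, -0.0084,  0.0705]), array([ 0.0252, -0.0021,  0.0829]))
   caliper [([0.45, 0.241, 0.009], 0.58)]
   tape [([0.7, -0.275, 0.026], 0.61)]
   bottle [([0.585, -0.163, 0.061], 0.72)]
wrist 221 lid [-0.01015309  0.05893291]
wrist 205 hasp [-0.02135019  0.06173243] 0.0630906740166647
wrist plate top pts 0 
wrist tip pts 0 
   caliper []
   tape [([0.507, -0.121, 0.063], 0.69)]
   bottle []
t 24.45 pos [ 0.4044 -0.1787  0.2597] rot [-3.141e+00 -1.000e-03  1.863e+00] F [ 0.5  0.9 -0.6] w 0.0001
```

View pics/side18.png

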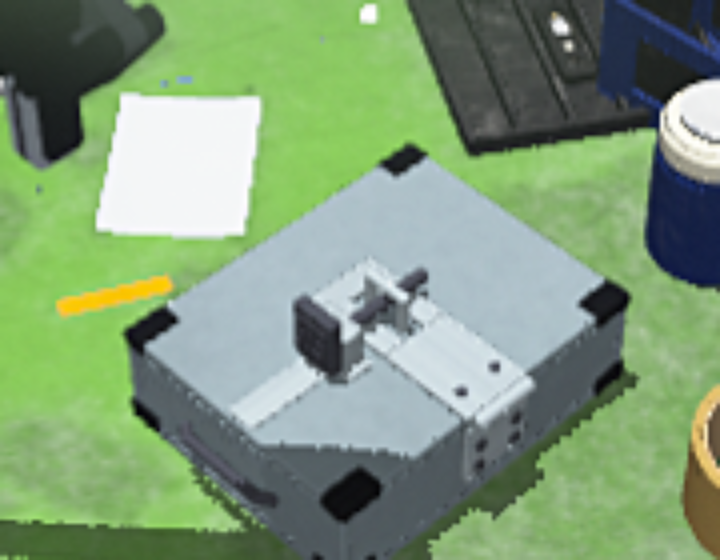

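View pics/wrist18.png

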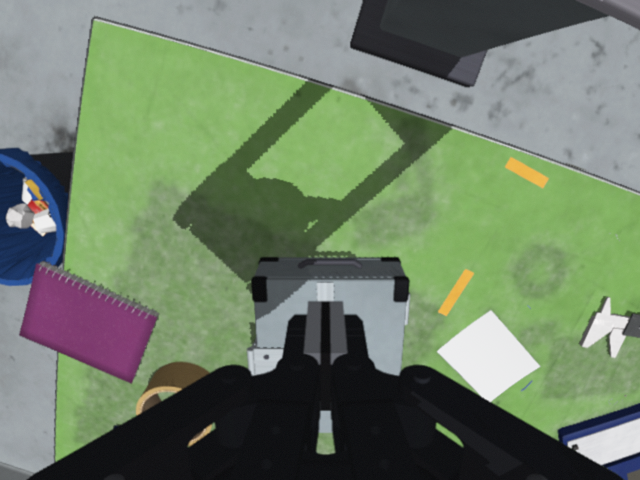

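The pin tip shows at (420,280) beyond the staple, measured at x = 25–26 mm where +26 is expected. The plate face is at x = −46 to −48 mm, where −48 is home. Lid and strap are flat, and the bystanders measure where they were. The gripper is clear of everything.

Run:
```python
from plant import sign_off
print(sign_off())
```

```text
the job is handed in; nothing more can be done
None
```

The screwdriver is in the case, the lid is shut, the hasp is flat over the staple and the pin is home. I handed the job in at about 24.5 s of the 64 s allowed; the sign-off gives no verdict.

**Last checks**
- **Screwdriver:** after release it lay flat along case x, about −75 to +75 mm, at y ≈ 0, with its top at z ≈ 19 mm. It was not visible again once the lid closed.
- **Lid and hasp:** in the scene and side views the lid slopes by at most 0.002 rad at z ≈ 60 mm. The strap slopes by at most 0.004 rad at z ≈ 64 mm, with the staple through its slot.
- **Pin:** its tip is at x = 25 to 26 mm, where +26 is home. The plate moved about 49 mm between measurements, against the 46 mm needed.
- **Bystanders:** the scene camera puts the caliper, tape and bottle within a few millimetres of where they were. The gripper is clear of everything.

**What failed or disagreed**
- **First grasp missed:** the closed fingertips were about 18 mm behind the reported tool point, not 17 mm ahead as documented. I measured this with two cameras and used that offset for the rest of the job.
- **Force on the hasp:** while I swung it, the strap end caught under the finger linkage and the wrist force reached 34 N. I backed off and pushed nearer the strap end.
- **Wrist camera:** its last plane fits gave −0.010 rad for the lid and −0.021 rad for the strap, from few, partly hidden points. Both are within 0.05 rad, and I relied on the other two cameras.
- **Bottle and tape detections:** at the end the side camera reported the bottle, and the wrist camera the tape, at the case. The side and scene pictures show the bottle in its place, so I treated both as false detections.

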